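# Fetch the rubber stamp from the latched cabinet's tilt-out bin and ink it

### The job

Press the lever handle down to free the latch, swing the white cabinet's door wide open by it, and tip the bin inside fully forward to its stop. Take the rubber stamp out of the bin, press it gently but firmly, rubber face down, onto the middle of the open stamp pad to ink it, its base lined up with the pad, and leave it standing there; leave the door and the bin open, as the stamp goes back after use, and do not push the other things on the table about.

Things in the scene. Friction and masses are not known exactly. Their poses are not given: they have to be found in the camera images.
- cabinet: (all sizes in mm) white sheet-steel cabinet fixed on the table, 105 deep (x) x 280 wide (y) x 220 high; origin at the centre of its underside, x points to its back, y to its left as the robot sees it, z up. Its whole front is one door, whose front face when shut lies 105 in front of the origin. Walls and roof are 5 thick; the roof's front edge lies 53 in front of the origin.
- door_hinge (a point): point on the door's vertical hinge axis, at the cabinet's left front corner (144 left of and 55 in front of the cabinet's origin), at the lever's height, 202 above the table. The door is a pan 50 deep and 282 wide (panel 10 thick, rims 4); its front face lies 50 in front of the hinge axis when shut, its top edge 220 above the table.
- cab_door (a joint): door angle in rad: 0 shut, grows as the free (right) edge swings out towards the robot and round to the left, stop at 2.0. It stays where it is left (about 0.06 N m of friction). While shut it is held by a latch which only the lever frees.
- lever_grip (a point): point to hold on the door's steel lever handle: on the centre line of its level bar, 12 thick (across the door) x 15 high x 118 long, which runs along the door's face with 39 free behind it (45 from face to centre line). 18 below the cabinet's top at rest and 170 from the hinge, measured along the door. The bar's free end points to the hinge, 35 past this point.
- lever_hub (a point): where the lever's axis, square to the door, meets the door's front face: near the door's right edge and top, 245 from the hinge axis along the door. lever_grip lies 75 from this axis, to its left, and 45 out from the face.
- cab_lever (a joint): lever angle in rad: 0 level, grows as the free end is pressed down, stop at 0.6. A spring lifts it: about 3 N at the grip point at first, 5 N at 0.3 rad. The latch tongue is clear of its keeper above about 0.25 rad and holds the door fast below 0.2, so the lever must be held down until the door has come 0.07 rad off its seat.
- bin_lip (a point): point on the top edge of the front wall of the grey tilt-out bin behind the door, 75 right of the bin's middle, clear of its contents. The edge is a level bead 8 thick and 256 long on a wall 4 thick. With the bin home its top is 116 above the table, its centre line 30 in front of the roof's front edge. The bin is 44 deep front to back inside, 51 from floor to edge, open above.
- bin_pivot (a point): point on the bin's level pivot, along its front lower edge, straight below bin_lip when the bin is home (61 above the table); 4 above it is the inner floor of the bin.
- tip_bin (a joint): bin angle in rad: 0 home (upright in the cabinet), grows as its top tips forward towards the robot; stop at 0.55. It stays where it is left (about 0.16 N m of friction). The contents tip with it.
- stamp_mid (a point): centre, half-way up, of a wooden rubber stamp that stands in the bin near its middle, close behind the front wall: 73 high in all, base block 22 x 50 x 17 high (x, y; the long side along y), above it a round turned grip about 26 across, from 17 up to 73; z points from the rubber face to the top of the grip, x and y as the base. It leans forward with the bin when that is tipped, and may lean or slide a little more against the front wall.
- ink_pad: stamp pad in a flat tin fixed to the table, its hinged lid already open: tin 70 (x) x 110 (y), pad surface 8 high; origin at the centre of its underside, z up. The thin lid, 72 long, stands up leaning back from the +x edge (up to 80 high).
- notes: yellow note block, a bystander, to be left alone; origin at the centre of its underside
- calculator: calculator, a bystander, to be left alone; origin at the centre of its underside
- mug: coffee mug, a bystander, to be left alone; origin at the centre of its underside
- tape_measure: tape measure, a bystander, to be left alone; origin at the centre of its underside
- stamp: the same stamp, origin at the centre of its rubber face

How it is judged:
By the outcome, as a careful person would: the job done as asked, in the order asked, and still so for the second after the job is handed in, with the robot touching nothing.
It also fails if it takes over 72 s, if anything falls off the work surface, if the arm or the gripper's body presses on something with over 40 N, if the wrist force passes 120 N, or if a joint passes its speed limit or range.

### The arm

A 6-joint arm with a two-finger parallel gripper is mounted at the origin on a cart in front of the work surface, level with it; the furniture and walls round the work are solid. World frame = base frame: x ahead of the robot, y to its left, z up, the work surface at z = 0. Lengths are in m, angles in degrees, forces in N, time in s.
With the tool pointing down it reaches from about 0.4 to 0.825 m from the base axis. Payload 7 kg.
Tool frame: the origin (TCP) lies between the finger pads; the fingertips stand 25 mm ahead of it and the grasp point (between the pads) lies 6 mm ahead of it (r.nose_length is the distance from the TCP to the fingertips, in m); z points along the fingers, y is the line along which they close (so a half turn about z gives the same grasp; the last joint's range is limited). The gripper opens to 85 mm and grips with 20 to 120 N. Pads are 22 mm wide; open, the fingers measure 114 mm over their backs; the gripper's body (76 mm by 85 mm) begins 54 mm behind the grasp point. The pads swing forward as they close: fully open they stand 13 mm farther back than shut.
Start: joints at [-57.863, 20.546, 0.682, 0, -70.136, -16.507], TCP at [0.182, -0.65, 0.256] pointing down, gripper open.
Joint ranges: [-176.03, 176.03], [-82.01, 121.73], [-58.28, 71.71], [-173.87, 95.51], [-174.79, -0.11], [-173.66, 173.66]. Speed limits (degrees/s): [136.94, 136.94, 172.46, 180, 180, 180].

### API

Orientations are given as a 3x3 rotation matrix whose columns are the frame's x, y, z axes.
In Python, from plant import r, grab_frame, camera_params gives the robot as it stands.
- The arm moves only by the shell command python3 -m creep 'ROWS' [FORCE]. ROWS is JSON, a list of rows, each an object of numbers: "gripper": the opening, from -1 (shut) to 1 (fully open); "dx", "dy", "dz": the shift along the tool's x, y, z as a fraction of full scale; "wx", "wy", "wz": the turn, a rotation vector about the tool's x, y, z as a fraction of full scale. In form: [{"gripper": .., "dx": .., "dy": .., "dz": .., "wx": .., "wy": .., "wz": ..}, ...]. A call has 1 to 8 rows; each row is the pose to reach, as a shift and turn from the pose commanded when the call began, along the tool's axes at that moment; what a row does not reach only later rows make up. Full scale, the value 1, is 0.1 m for a shift and 2 rad for a turn. A row lasts 1/12 s, in which the tool goes at most 41.7 mm and 7.16 degrees, less where a joint would pass 70% of its speed; a pose out of reach is approached as far as the arm can. A call with a number of a shift or a turn outside -1 to 1 is refused whole. A call with a gripper value outside its range is refused whole. The fingers move at their own pace and stop on an object; FORCE is the grip in N (left out, the last holds). Time passes only in rows, so rows that repeat a pose let the fingers close. It gives the time, the measured TCP pose, the force, the opening and the grip force at its end, in the units of the state.
- r.observe(): the state, without advancing time (a new reading comes with each control period).
- grab_frame(name): name is "scene" or "top" or "wrist"; returns (picture, depth): 384x512x3 uint8, blue, green, red; 384x512 float32, m along the optical axis (not along the pixel's ray), 0 where there is no reading.
- camera_params(name): a dict with "fx", "fy", "cx", "cy" (pixels), "R" (3x3) and "t" (3): a world point X has camera coordinates R X + t. Camera axes: x right, y down, z forward; pixel columns grow to the right and rows downward; lengths in m; the calibration is good to about 2 mm. A picture is of the moment at which its call begins: read the wrist's pose just before it. camera_params takes no time and is no camera call; for the wrist camera it gives the pose at the moment of the call.
- r.sign_off(): hands the job in; it is judged then, once.
The state is a dict: "time_s": time; "joint_pos": joint angles; "joint_vel": joint speeds; "effort": joint torques, N m; "ee_pos": TCP position; "eef_rot": TCP orientation; "contact_force": force on the tool from outside, world axes, zero at the start; "moment": the same for the moment, N m; "opening": finger opening in m; "grasp_force": force on a finger pad.
Only numpy, scipy, OpenCV 4.12 (cv2) and the standard library are available. Lean on these libraries where they do the work, as an engineer would, in place of code of your own. Each camera call takes 0.05 s, during which the arm holds its last target. There are 200 camera calls.

## Working session

There is one attempt and no reset: what is moved stays moved. The work goes in short steps, Python scripts to look and compute and a shell command to move; the robot and the scene stay as the last step left them, time stands still between calls to the robot, and variables do not carry over. Pictures are saved under pics/ and viewed, at most 13 in all, crops included, and the job is handed in when it is done.

```bash
ls; mkdir -p pics
cat > h.py <<'E'
import numpy as np,cv2
from plant import r,grab_frame,camera_params
def cloud(name):
    p=camera_params(name); im,d=grab_frame(name)
    v,u=np.mgrid[0:d.shape[0],0:d.shape[1]]
    c=np.stack([(u-p['cx'])/p['fx']*d,(v-p['cy'])/p['fy']*d,d],-1)
    w=(c-np.array(p['t']))@np.array(p['R'])
    w[d==0]=np.nan
    return im,w
E
python3 - <<'E'
from h import *
s=r.observe(); print(s['ee_pos'],np.round(s['eef_rot'],3).tolist(),s['time_s'],s['opening'])
for n in('scene','top'):
    im,w=cloud(n); cv2.imwrite(f'pics/{n}0.png',im); np.save(n+'0.npy',w)
    p=camera_params(n); print(n,-np.array(p['R']).T@np.array(p['t']))
E
```

```text
pics
[ 0.18172184 -0.64960618  0.25535456] [[-0.963, -0.269, -0.001], [-0.269, 0.963, 0.002], [0.0, 0.002, -1.0]] 0.0 0.08564514917370039
scene [ 0.91568049 -0.36742129  1.13739213]
top [-0.41173629  0.12629128  1.43492897]
```

View pics/scene0.png

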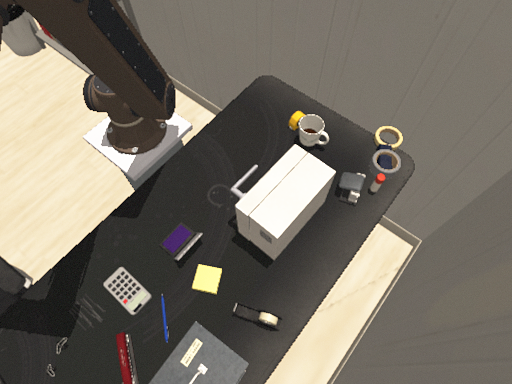

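View pics/top0.png

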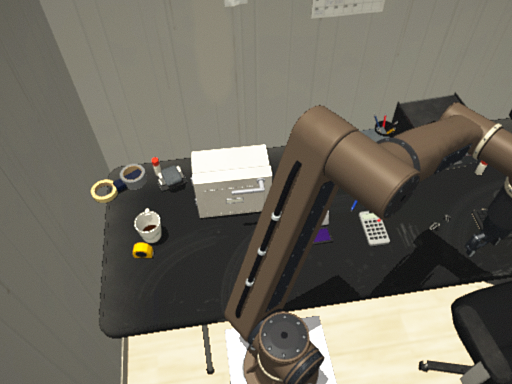

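The scene view shows the cabinet top around (288,190), the lever bar at (245,180), the stamp pad at (180,240) with the notes at (207,279), and the mug and tape measure at (311,130). The top view shows the lever at (250,190).

Run:
```python
from h import *
for n in('scene','top'):
    w=np.load(n+'0.npy'); im=cv2.imread(f'pics/{n}0.png')
    z=w[...,2]
    # cabinet top
    m=(abs(z-.22)<.008)&(w[...,0]>.3)&(w[...,0]<1.1)&(abs(w[...,1])<.6)
    k,l,st,c=cv2.connectedComponentsWithStats(m.astype(np.uint8))
    for i in range(1,k):
        if st[i,4]>300:
            P=w[l==i]; (cx,cy),(a,b),an=cv2.minAreaRect(P[:,:2].astype(np.float32)); bx=cv2.boxPoints(((cx,cy),(a,b),an))
            print(n,'top',st[i],np.median(P[:,2]).round(4),np.round([cx,cy,a,b,an],4),bx.round(3).tolist())
    hsv=cv2.cvtColor(im,cv2.COLOR_BGR2HSV)
    # pad
    m=(hsv[...,0]>115)&(hsv[...,0]<150)&(hsv[...,1]>100)&(hsv[...,2]>40)&(z<.03)
    P=w[m]
    if len(P)>20: print(n,'pad',len(P),np.median(P,0),cv2.minAreaRect(P[:,:2].astype(np.float32)))
    for nm,lo,hi in(('yellow',20,35),):
        m=(hsv[...,0]>lo)&(hsv[...,0]<hi)&(hsv[...,1]>120)&(hsv[...,2]>120)&(z>-.02)&(w[...,0]>.2)
        k,l,st,c=cv2.connectedComponentsWithStats(m.astype(np.uint8))
        for i in range(1,k):
            if st[i,4]>20: P=w[l==i];print(n,nm,st[i],np.nanmin(P,0).round(3),np.nanmax(P,0).round(3))
w=np.load('scene0.npy')
for nm,(a,b,c,d) in dict(mug=(295,330,112,148),lev=(228,262,162,200),padlid=(155,210,220,265)).items():
    P=w[c:d,a:b].reshape(-1,3); P=P[P[:,2]>.015]; print(nm,np.nanpercentile(P,[1,50,99],axis=0).round(3).tolist())
P=w[162:200,228:262].reshape(-1,3);P=P[(P[:,2]>.18)];print(len(P),P[::5].round(3).tolist())
im=cv2.imread('pics/scene0.png')[110:300,140:350]
cv2.imwrite('pics/crop0.png',cv2.resize(im,None,fx=3,fy=3,interpolation=cv2.INTER_CUBIC))
```

```text
scene top [ 235  144  101   95 4519] 0.2201 [6.76000e-01 6.44000e-02 2.85500e-01 1.63700e-01 8.81286e+01] [[0.5899999737739563, -0.07599999755620956], [0.753000020980835, -0.08100000023841858], [0.7620000243186951, 0.20399999618530273], [0.5989999771118164, 0.20999999344348907]]
scene pad 401 [ 0.45228289 -0.22715374  0.00920049] ((0.6086805462837219, 0.029832124710083008), (0.9461549520492554, 0.2687920033931732), 78.12869262695312)
scene yellow [290 111  15  17 107] [0.466 0.39  0.014] [0.498 0.443 0.064]
scene yellow [210 268  12  26  36] [ 0.635 -0.286  0.   ] [ 0.676 -0.209  0.025]
scene yellow [192 285  16   7  23] [ 0.599 -0.312 -0.001] [ 0.651 -0.29   0.019]
top top [ 192  145   80   41 2566] 0.2204 [6.74100e-01 6.11000e-02 2.83400e-01 1.74600e-01 8.71939e+01] [[0.5799999833106995, -0.07599999755620956], [0.7540000081062317, -0.08500000089406967], [0.7680000066757202, 0.1979999989271164], [0.593999981880188, 0.2070000022649765]]
top pad 154 [ 0.4474513  -0.24933704  0.00976668] ((0.6288187503814697, 0.08487799763679504), (0.9647774696350098, 0.18266594409942627), 70.534133911
[... 1855 characters left out ...]
6, -0.011, 0.22], [0.628, -0.001, 0.219], [0.579, -0.039, 0.212], [0.591, -0.031, 0.213], [0.606, -0.025, 0.223], [0.616, -0.015, 0.22], [0.627, -0.005, 0.217], [0.579, -0.04, 0.206], [0.594, -0.034, 0.215], [0.606, -0.026, 0.219], [0.618, -0.018, 0.22], [0.63, -0.009, 0.222], [0.586, -0.039, 0.205], [0.602, -0.034, 0.218], [0.614, -0.026, 0.222], [0.625, -0.016, 0.22], [0.636, -0.007, 0.22], [0.6, -0.041, 0.22], [0.611, -0.032, 0.22], [0.623, -0.024, 0.223], [0.634, -0.014, 0.221], [0.594, -0.043, 0.21], [0.608, -0.037, 0.218], [0.619, -0.028, 0.218], [0.632, -0.021, 0.223], [0.642, -0.01, 0.218], [0.605, -0.043, 0.217], [0.617, -0.035, 0.22], [0.628, -0.025, 0.219], [0.639, -0.016, 0.217]]
```

View pics/crop0.png

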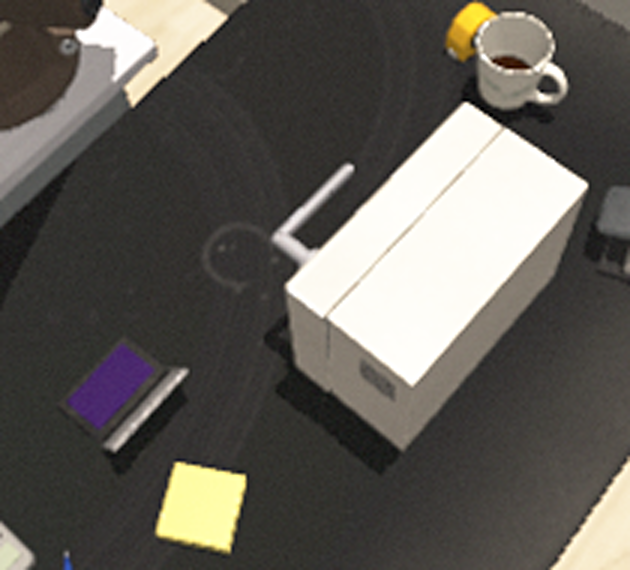

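Crop: pad purple from (68,405) to (155,375), lid on its far side, door front with lever bar (280,240)-(350,168); mug near the door's hinge side. Refine by plane fits.

Run:
```python
from h import *
def line(P):
    vx,vy,x,y=cv2.fitLine(P.astype(np.float32),cv2.DIST_HUBER,0,1e-4,1e-4).ravel(); return np.degrees(np.arctan2(vy,vx)),x,y
T=np.load('top0.npy').reshape(-1,3);S=np.load('scene0.npy').reshape(-1,3)
P=T[(T[:,2]>.03)&(T[:,2]<.195)&(T[:,0]>.58)&(T[:,0]<.62)&(T[:,1]>-.07)&(T[:,1]<.2)]
a,x,y=line(P[:,:2]); print('front top',len(P),a,x,y,P[:,0].std())
P=S[(S[:,2]>.03)&(S[:,2]<.195)&(S[:,1]>-.11)&(S[:,1]<-.06)&(S[:,0]>.6)&(S[:,0]<.75)]
print('right scene',len(P),line(P[:,:2]),P[:,1].std())
for n,Q in(('S',S),('T',T)):
    m=(abs(Q[:,2]-.22)<.006)&(Q[:,0]>.57)&(Q[:,0]<.78)&(Q[:,1]>-.1)&(Q[:,1]<.22); P=Q[m][:,:2]
    b=np.radians(-2.2);d=P@np.array([[np.cos(b),-np.sin(b)],[np.sin(b),np.cos(b)]])
    print(n,'in cab axes',np.percentile(d,[.5,1,2,98,99,99.5],axis=0).round(4).T.tolist())
# pad
for n in('scene','top'):
    w=np.load(n+'0.npy'); hsv=cv2.cvtColor(cv2.imread(f'pics/{n}0.png'),cv2.COLOR_BGR2HSV)
    m=(hsv[...,0]>115)&(hsv[...,0]<155)&(hsv[...,1]>100)&(hsv[...,2]>40)&(w[...,2]<.03)&(w[...,0]>.3)&(w[...,0]<.6)&(w[...,1]<-.1)
    k,l,st,c=cv2.connectedComponentsWithStats(m.astype(np.uint8)); i=1+np.argmax(st[1:,4]); m=l==i
    P=w[m]; print(n,m.sum(),P.mean(0),cv2.minAreaRect(P[:,:2].astype(np.float32)))
    # angle by projecting pixel hull onto plane z=.008
    p=camera_params(n);R=np.array(p['R']);t=np.array(p['t']);o=-R.T@t
    v,u=np.nonzero(m); dirs=np.stack([(u-p['cx'])/p['fx'],(v-p['cy'])/p['fy'],np.ones(len(u))],-1)@R
    Q=o+dirs*((.008-o[2])/dirs[:,2])[:,None]
    q=cv2.minAreaRect(Q[:,:2].astype(np.float32)); print(q, Q.mean(0))
    C=np.cov(Q[:,:2].T); e,V=np.linalg.eigh(C); print('pca',np.degrees(np.arctan2(V[1,1],V[0,1])),np.sqrt(12*e))
L=S[(S[:,2]>.02)&(S[:,2]<.1)&(S[:,0]>.44)&(S[:,0]<.56)&(S[:,1]>-.3)&(S[:,1]<-.16)]
print('lid',L.min(0),L.max(0),line(L[L[:,2]>.06][:,:2]))
M=S[(S[:,2]>.06)&(S[:,2]<.12)&(S[:,0]>.45)&(S[:,0]<.65)&(S[:,1]>.25)&(S[:,1]<.5)];print('mug',np.percentile(M,[2,98],axis=0))
M=S[(S[:,2]>.01)&(S[:,2]<.12)&(S[:,0]>.45)&(S[:,0]<.65)&(S[:,1]>.25)&(S[:,1]<.5)];print('mug',np.percentile(M,[2,98],axis=0))
```

```text
front top 1724 88.22889 0.59893394 0.07690817 0.0033517798160306385
right scene 691 (np.float32(-0.338427), np.float32(0.65921634), np.float32(-0.07510196)) 0.0015095719643591274
S in cab axes [[0.5984, 0.5995, 0.6013, 0.7523, 0.7537, 0.7542], [-0.0495, -0.0482, -0.0464, 0.2244, 0.2277, 0.2296]]
T in cab axes [[0.592, 0.5935, 0.5952, 0.7497, 0.7522, 0.7536], [-0.0508, -0.0495, -0.0465, 0.2225, 0.2259, 0.2266]]
scene 394 [ 0.45166996 -0.2263183   0.00934068] ((0.4514462649822235, -0.22534705698490143), (0.08991458266973495, 0.05253450945019722), 89.50401306152344)
((0.4515388011932373, -0.2251022756099701), (0.09032470732927322, 0.051597338169813156), 88.96757507324219) [ 0.45111868 -0.22615014  0.008     ]
pca 90.06543268559736 [0.05261868 0.08998489]
top 150 [ 0.44789567 -0.24848329  0.01020095] ((0.45155274868011475, -0.24314939975738525), (0.05554496869444847, 0.06730075180530548), 3.8107924461364746)
((0.4532696008682251, -0.24284610152244568), (0.06226060166954994, 0.05462474375963211), 88.9659194946289) [ 0.44922633 -0.24905891  0.008     ]
pca 132.84002715491084 [0.0427824 0.0622031]
lid [ 0.49866444 -0.27992974  0.0205333 ] [ 0.53070957 -0.16775487  0.07570768] (np.float32(-89.75318), np.float32(0.52762043), np.float32(-0.22582898))
mug [[0.48860086 0.34828103 0.06093378]
 [0.63088211 0.43784545 0.09727623]]
mug [[0.4674742  0.35052696 0.0149196 ]
 [0.63046887 0.43787027 0.09618891]]
```

```bash
cat >> h.py <<'E'
from scipy.spatial.transform import Rotation as Ro
def rd(yaw,pitch=0):
    """tool y at yaw deg in the table plane; tool down, then fingers tilted forward by pitch about tool y / handled by caller"""
    y=np.array([np.cos(np.radians(yaw)),np.sin(np.radians(yaw)),0]);z=np.array([0,0,-1.]);return np.stack([np.cross(y,z),y,z],1)
def go(p,R):
    s=r.observe();A=np.array(s['eef_rot']);d=A.T@(np.array(p)-s['ee_pos'])/.1;w=Ro.from_matrix(A.T@R).as_rotvec()/2
    print('t',s['time_s'],'d',d.round(3),'w',w.round(4),'deg',(np.degrees(w)*2).round(1),'F',np.round(s['contact_force'],1),'open',round(s['opening'],4),'j',np.round(s['joint_pos'],0))
yaw=-1.8;ex=np.array([np.cos(np.radians(yaw)),np.sin(np.radians(yaw)),0]);ey=np.array([-ex[1],ex[0],0])
O=np.array([.7044,.064,0]);H=O-.055*ex+.144*ey
E
m='[{"dx":-0.4,"dy":0.4,"dz":-0.2},{"dx":-0.8,"dy":0.8,"dz":-0.4},{"dx":-1,"dy":1,"dz":-0.5}]'
python3 -m creep '[{"gripper":1,"dx":-0.3,"dy":0.3,"dz":-0.2},{"gripper":1,"dx":-0.6,"dy":0.6,"dz":-0.4},{"gripper":1,"dx":-1,"dy":1,"dz":-0.5}]'
python3 - <<'E'
from h import *
go(O-.15*ex-.026*ey+[0,0,.31],rd(178.2)); go(H-.095*ex-.17*ey+[0,0,.31],rd(178.2))
E
```

```text
t 0.1 d [-5.447  5.667 -0.538] w [ 6.000e-04  4.000e-04 -6.333e-01] deg [  0.1   0.  -72.6] F [ 0.4 -0.3 -1.2] open 0.0855 j [-58.  21.   1.  -0. -70. -17.]
t 0.1 d [-5.447  5.667 -0.538] w [ 6.000e-04  4.000e-04 -6.333e-01] deg [  0.1   0.  -72.6] F [ 0.4 -0.3 -1.2] open 0.0855 j [-58.  21.   1.  -0. -70. -17.]validation failed for argument at $[0]...
```

```bash
python3 -m creep '[{"gripper":1,"dx":-0.3,"dy":0.3,"dz":-0.2,"wx":0,"wy":0,"wz":0},{"gripper":1,"dx":-0.6,"dy":0.6,"dz":-0.4,"wx":0,"wy":0,"wz":0},{"gripper":1,"dx":-1,"dy":1,"dz":-0.5,"wx":0,"wy":0,"wz":0},{"gripper":1,"dx":-1,"dy":1,"dz":-0.5,"wx":0,"wy":0,"wz":0}]'
python3 - <<'E'
from h import *
go(H-.095*ex-.17*ey+[0,0,.31],rd(178.2))
E
```

```text
time_s: 0.43
ee_pos: [0.2522, -0.5247, 0.3075]
eef_rot: [[-0.963, -0.27, 0.001], [-0.27, 0.963, -0.001], [-0.001, -0.001, -1.0]]
contact_force: [0.5, -0.5, 0.1]
opening: 0.0851
grasp_force: 0.0
t 0.4333 d [-4.433  4.651 -0.026] w [-7.000e-04  1.000e-04 -6.332e-01] deg [ -0.1   0.  -72.6] F [ 0.5 -0.5  0.1] open 0.0851 j [-45.  10.  -7.  -0. -73. -29.]
```

```bash
python3 -m creep '[{"gripper":1,"dx":-0.3,"dy":0.3,"dz":0,"wx":0,"wy":0,"wz":0},{"gripper":1,"dx":-0.6,"dy":0.6,"dz":0,"wx":0,"wy":0,"wz":0},{"gripper":1,"dx":-0.85,"dy":0.85,"dz":0,"wx":0,"wy":0,"wz":0},{"gripper":1,"dx":-1,"dy":1,"dz":0,"wx":0,"wy":0,"wz":0}]' >/dev/null
python3 -m creep '[{"gripper":1,"dx":-0.3,"dy":0.3,"dz":0,"wx":0,"wy":0,"wz":0},{"gripper":1,"dx":-0.6,"dy":0.6,"dz":0,"wx":0,"wy":0,"wz":0},{"gripper":1,"dx":-0.85,"dy":0.85,"dz":0,"wx":0,"wy":0,"wz":0},{"gripper":1,"dx":-1,"dy":1,"dz":0,"wx":0,"wy":0,"wz":0}]' >/dev/null
python3 -m creep '[{"gripper":1,"dx":-0.3,"dy":0.3,"dz":0,"wx":0,"wy":0,"wz":0},{"gripper":1,"dx":-0.6,"dy":0.6,"dz":0,"wx":0,"wy":0,"wz":0},{"gripper":1,"dx":-0.85,"dy":0.85,"dz":0,"wx":0,"wy":0,"wz":0},{"gripper":1,"dx":-1,"dy":1,"dz":0,"wx":0,"wy":0,"wz":0}]' >/dev/null
python3 -m creep '[{"gripper":1,"dx":-0.3,"dy":0.3,"dz":0,"wx":0,"wy":0,"wz":-0.05},{"gripper":1,"dx":-0.6,"dy":0.6,"dz":0,"wx":0,"wy":0,"wz":-0.1},{"gripper":1,"dx":-0.85,"dy":0.85,"dz":0,"wx":0,"wy":0,"wz":-0.16},{"gripper":1,"dx":-1,"dy":1,"dz":0,"wx":0,"wy":0,"wz":-0.22},{"gripper":1,"dx":-1,"dy":1,"dz":0,"wx":0,"wy":0,"wz":-0.28},{"gripper":1,"dx":-1,"dy":1,"dz":0,"wx":0,"wy":0,"wz":-0.34},{"gripper":1,"dx":-1,"dy":1,"dz":0,"wx":0,"wy":0,"wz":-0.4}]'
python3 - <<'E'
from h import *
go(H-.095*ex-.17*ey+[0,0,.30],rd(178.2))
im,w=cloud('top');np.save('top1.npy',w);cv2.imwrite('pics/top1.png',im)
E
```

```text
time_s: 2.02
ee_pos: [0.5286, -0.0331, 0.3056]
eef_rot: [[-0.471, -0.882, -0.001], [-0.882, 0.471, -0.0], [0.001, 0.001, -1.0]]
contact_force: [-0.0, -0.1, -0.5]
opening: 0.0852
grasp_force: 0.0
t 2.0167 d [-0.787  0.136  0.056] w [ 0.0006 -0.0003 -0.2297] deg [  0.1  -0.  -26.3] F [-0.  -0.1 -0.5] open 0.0852 j [ 18.   5. -13.  -0. -72. -46.]
```

```bash
python3 -m creep '[{"gripper":-0.15,"dx":-0.3,"dy":0.08,"dz":0,"wx":0,"wy":0,"wz":-0.06},{"gripper":-0.15,"dx":-0.6,"dy":0.12,"dz":0,"wx":0,"wy":0,"wz":-0.12},{"gripper":-0.15,"dx":-0.78,"dy":0.13,"dz":0,"wx":0,"wy":0,"wz":-0.18},{"gripper":-0.15,"dx":-0.78,"dy":0.13,"dz":0,"wx":0,"wy":0,"wz":-0.23},{"gripper":-0.15,"dx":-0.78,"dy":0.13,"dz":0,"wx":0,"wy":0,"wz":-0.23},{"gripper":-0.15,"dx":-0.78,"dy":0.13,"dz":0,"wx":0,"wy":0,"wz":-0.23}]'
python3 - <<'E'
from h import *
go(H-.0935*ex-.17*ey+[0,0,.216],rd(178.2))
im,w=cloud('wrist')
hh=w[...,2];m=(hh>.195)&(hh<.215)&(w[...,0]<.575)&(w[...,0]>.53)&(w[...,1]>-.06)&(w[...,1]<.1)
P=w[m];print(m.sum())
if m.sum():
  print(np.percentile(P,[2,50,98],axis=0).round(4), cv2.minAreaRect(P[:,:2].astype(np.float32)))
cv2.imwrite('pics/w1.png',im)
E
```

```text
time_s: 2.57
ee_pos: [0.5542, 0.0409, 0.306]
eef_rot: [[-0.043, -0.999, -0.001], [-0.999, 0.043, -0.0], [0.0, 0.001, -1.0]]
contact_force: [-0.2, 0.2, 0.1]
opening: 0.0362
grasp_force: 0.0
t 2.5667 d [-0.018 -0.009  0.9  ] w [ 0.0004 -0.0001 -0.0057] deg [ 0.  -0.  -0.7] F [-0.2  0.2  0.1] open 0.0362 j [ 24.   8. -10.  -0. -72. -27.]
2770
[[ 0.5462 -0.0411  0.204 ]
 [ 0.554  -0.0066  0.2082]
 [ 0.5732  0.0691  0.2103]] ((0.561776876449585, 0.015937618911266327), (0.11584662646055222, 0.029788976535201073), 88.15365600585938)
```

View pics/w1.png

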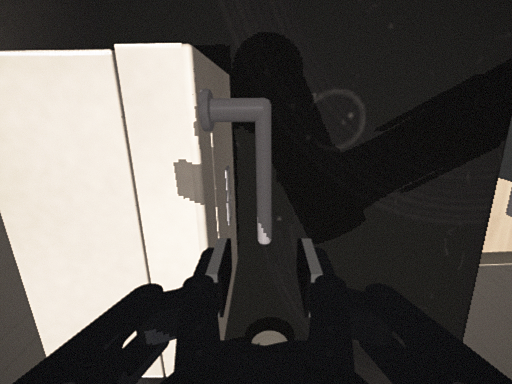

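The wrist view shows the bar (col 264, rows 100–240) centred between the fingers and the door on the left. Next: descend and close gently.

```bash
python3 -m creep '[{"gripper":-0.15,"dx":0,"dy":0,"dz":0.3,"wx":0,"wy":0,"wz":0},{"gripper":-0.15,"dx":-0.02,"dy":0,"dz":0.55,"wx":0,"wy":0,"wz":0},{"gripper":-0.15,"dx":-0.02,"dy":0,"dz":0.75,"wx":0,"wy":0,"wz":0},{"gripper":-0.15,"dx":-0.02,"dy":0,"dz":0.9,"wx":0,"wy":0,"wz":0},{"gripper":-0.15,"dx":-0.02,"dy":0,"dz":0.9,"wx":0,"wy":0,"wz":0}]' 
python3 -m creep '[{"gripper":-1,"dx":0,"dy":0,"dz":0,"wx":0,"wy":0,"wz":0},{"gripper":-1,"dx":0,"dy":0,"dz":0,"wx":0,"wy":0,"wz":0},{"gripper":-1,"dx":0,"dy":0,"dz":0,"wx":0,"wy":0,"wz":0},{"gripper":-1,"dx":0,"dy":0,"dz":0,"wx":0,"wy":0,"wz":0}]' 25
```

```text
time_s: 3.03
ee_pos: [0.5525, 0.0418, 0.2132]
eef_rot: [[-0.043, -0.999, -0.005], [-0.999, 0.043, -0.001], [0.001, 0.005, -1.0]]
contact_force: [-0.1, -0.6, -0.5]
opening: 0.0368
grasp_force: 0.0
time_s: 3.37
ee_pos: [0.5545, 0.0427, 0.2176]
eef_rot: [[-0.039, -0.999, 0.001], [-0.999, 0.039, 0.0], [-0.0, -0.001, -1.0]]
contact_force: [-3.7, -1.4, 1.7]
opening: 0.0115
grasp_force: 30.9
```

```bash
python3 -m creep '[{"gripper":-1,"dx":0.01,"dy":0,"dz":0.07,"wx":0,"wy":0,"wz":0},{"gripper":-1,"dx":0.02,"dy":0,"dz":0.14,"wx":0,"wy":0,"wz":0},{"gripper":-1,"dx":0.03,"dy":0,"dz":0.21,"wx":0,"wy":0,"wz":0},{"gripper":-1,"dx":0.05,"dy":0,"dz":0.27,"wx":0,"wy":0,"wz":0},{"gripper":-1,"dx":0.05,"dy":0,"dz":0.3,"wx":0,"wy":0,"wz":0},{"gripper":-1,"dx":0.05,"dy":0,"dz":0.3,"wx":0,"wy":0,"wz":0}]'
```

```text
time_s: 3.87
ee_pos: [0.5544, 0.038, 0.1873]
eef_rot: [[-0.038, -0.999, 0.001], [-0.999, 0.038, 0.0], [-0.0, -0.001, -1.0]]
contact_force: [-5.2, 2.8, 8.5]
opening: 0.0114
grasp_force: 34.1
```

```bash
python3 -m creep '[{"gripper":-1,"dx":-0.04,"dy":0.07,"dz":0,"wx":0,"wy":0,"wz":0.022},{"gripper":-1,"dx":-0.09,"dy":0.14,"dz":0,"wx":0,"wy":0,"wz":0.044},{"gripper":-1,"dx":-0.19,"dy":0.27,"dz":0,"wx":0,"wy":0,"wz":0.087},{"gripper":-1,"dx":-0.3,"dy":0.39,"dz":0,"wx":0,"wy":0,"wz":0.131},{"gripper":-1,"dx":-0.42,"dy":0.51,"dz":0,"wx":0,"wy":0,"wz":0.175},{"gripper":-1,"dx":-0.55,"dy":0.61,"dz":0,"wx":0,"wy":0,"wz":0.218},{"gripper":-1,"dx":-0.69,"dy":0.7,"dz":0,"wx":0,"wy":0,"wz":0.262},{"gripper":-1,"dx":-0.69,"dy":0.7,"dz":0,"wx":0,"wy":0,"wz":0.262}]'
cat > dr.py <<'E'
from h import *
s=r.observe();p=np.array(s['ee_pos']);R=np.array(s['eef_rot'])
a=np.degrees(np.arctan2(R[1,1],R[0,1]));print('tool yaw',a)
q=(p-H)[:2];print('radius',np.hypot(*q),'door by pos',np.degrees(np.arctan2(*( -ey[:2]*.165-ex[:2]*.0945)[::-1])-np.arctan2(q[1],q[0])))
E
python3 dr.py
```

```text
time_s: 4.53
ee_pos: [0.4839, 0.1096, 0.1871]
eef_rot: [[-0.537, -0.844, -0.003], [-0.844, 0.537, -0.002], [0.003, 0.002, -1.0]]
contact_force: [-11.6, -4.6, 11.3]
opening: 0.0115
grasp_force: 35.4
tool yaw 147.52999774720362
radius 0.19731502478301374 door by pos 27.926285789396076
```

```bash
cat > arc.py <<'E'
from h import *
import sys
s=r.observe();p=np.array(s['ee_pos']);A=np.array(s['eef_rot'])
for th in map(float,sys.argv[1:]):
    Q=Ro.from_euler('z',-th,degrees=True).as_matrix()
    t=H+Q@(-ex*.0941-ey*.1735);t[2]=p[2]
    d=A.T@(t-p)/.1;w=Ro.from_matrix(A.T@rd(178.2-th)).as_rotvec()/2
    print(th,d.round(2),w.round(3))
E
python3 arc.py 30 35 40 45 50 55 58
```

```text
30.0 [-0.01  0.02  0.  ] [ 0.001 -0.002 -0.006]
35.0 [-0.1   0.17  0.  ] [ 0.001 -0.002  0.038]
40.0 [-0.2   0.31 -0.  ] [ 0.001 -0.002  0.081]
45.0 [-0.31  0.44 -0.  ] [ 0.001 -0.002  0.125]
50.0 [-0.43  0.56 -0.  ] [ 0.001 -0.002  0.169]
55.0 [-0.56  0.67 -0.  ] [ 0.001 -0.002  0.212]
58.0 [-0.65  0.73 -0.  ] [ 0.001 -0.002  0.239]
```

```bash
python3 -m creep '[{"gripper":-1,"dx":-0.01,"dy":0.02,"dz":0,"wx":0,"wy":0,"wz":-0.006},{"gripper":-1,"dx":-0.1,"dy":0.17,"dz":0,"wx":0,"wy":0,"wz":0.038},{"gripper":-1,"dx":-0.2,"dy":0.31,"dz":0,"wx":0,"wy":0,"wz":0.081},{"gripper":-1,"dx":-0.31,"dy":0.44,"dz":0,"wx":0,"wy":0,"wz":0.125},{"gripper":-1,"dx":-0.43,"dy":0.56,"dz":0,"wx":0,"wy":0,"wz":0.169},{"gripper":-1,"dx":-0.56,"dy":0.67,"dz":0,"wx":0,"wy":0,"wz":0.212},{"gripper":-1,"dx":-0.65,"dy":0.73,"dz":0,"wx":0,"wy":0,"wz":0.239}]'
python3 dr.py; python3 arc.py 60 65 70 75 80 85 88
```

```text
time_s: 5.12
ee_pos: [0.4574, 0.2035, 0.1871]
eef_rot: [[-0.865, -0.501, -0.003], [-0.501, 0.865, -0.001], [0.004, 0.001, -1.0]]
contact_force: [-13.9, -2.2, 12.8]
opening: 0.0111
grasp_force: 34.8
tool yaw 120.09720421697952
radius 0.19667734878364662 door by pos 56.61015740730214
60.0 [-0.03  0.07 -0.  ] [ 0.    -0.002  0.017]
65.0 [-0.12  0.21 -0.  ] [ 0.    -0.002  0.06 ]
70.0 [-0.23  0.35 -0.  ] [ 0.    -0.002  0.104]
75.0 [-0.34  0.47 -0.  ] [ 0.    -0.002  0.147]
80.0 [-0.47  0.59 -0.  ] [ 0.    -0.002  0.191]
85.0 [-0.61  0.69 -0.  ] [-0.    -0.002  0.235]
88.0 [-0.7   0.75 -0.  ] [-0.    -0.002  0.261]
```

```bash
python3 -m creep '[{"gripper":-1,"dx":0.01,"dy":0.07,"dz":0,"wx":0,"wy":0,"wz":0.017},{"gripper":-1,"dx":-0.08,"dy":0.21,"dz":0,"wx":0,"wy":0,"wz":0.06},{"gripper":-1,"dx":-0.19,"dy":0.35,"dz":0,"wx":0,"wy":0,"wz":0.104},{"gripper":-1,"dx":-0.3,"dy":0.49,"dz":0,"wx":0,"wy":0,"wz":0.147},{"gripper":-1,"dx":-0.43,"dy":0.61,"dz":0,"wx":0,"wy":0,"wz":0.191},{"gripper":-1,"dx":-0.57,"dy":0.72,"dz":0,"wx":0,"wy":0,"wz":0.235},{"gripper":-1,"dx":-0.66,"dy":0.79,"dz":0,"wx":0,"wy":0,"wz":0.261}]'
python3 dr.py; python3 arc.py 90 94 98 100 102
```

```text
time_s: 5.7
ee_pos: [0.4818, 0.3057, 0.1886]
eef_rot: [[-1.0, -0.005, 0.008], [-0.005, 1.0, -0.0], [-0.008, -0.0, -1.0]]
contact_force: [25.4, -16.2, -3.5]
opening: 0.0113
grasp_force: 32.7
tool yaw 90.2645608214822
radius 0.19708916839838564 door by pos -272.4459455397454
90.0 [-0.02  0.03  0.  ] [-0.     0.004  0.018]
94.0 [-0.09  0.15  0.  ] [0.    0.004 0.053]
98.0 [-0.17  0.26  0.  ] [0.    0.004 0.088]
100.0 [-0.22  0.31  0.  ] [0.    0.004 0.105]
102.0 [-0.26  0.37  0.  ] [0.    0.004 0.123]
```

```bash
python3 -m creep '[{"gripper":-1,"dx":-0.05,"dy":0.02,"dz":0,"wx":0,"wy":0,"wz":0.017},{"gripper":-1,"dx":-0.08,"dy":0.08,"dz":0,"wx":0,"wy":0,"wz":0.035},{"gripper":-1,"dx":-0.13,"dy":0.15,"dz":-0.03,"wx":0,"wy":0,"wz":0.053},{"gripper":-1,"dx":-0.21,"dy":0.26,"dz":-0.1,"wx":0,"wy":0,"wz":0.088},{"gripper":-1,"dx":-0.28,"dy":0.33,"dz":-0.2,"wx":0,"wy":0,"wz":0.11},{"gripper":-1,"dx":-0.3,"dy":0.33,"dz":-0.25,"wx":0,"wy":0,"wz":0.11},{"gripper":-1,"dx":-0.3,"dy":0.33,"dz":-0.25,"wx":0,"wy":0,"wz":0.11}]'
python3 dr.py
```

```text
time_s: 6.28
ee_pos: [0.5074, 0.3389, 0.2126]
eef_rot: [[-0.978, 0.21, 0.002], [0.21, 0.978, 0.002], [-0.001, 0.002, -1.0]]
contact_force: [0.5, -0.5, 0.8]
opening: 0.0109
grasp_force: 33.2
tool yaw 77.89940318717211
radius 0.19535877066045695 door by pos -260.1992917973172
```

```bash
python3 -m creep '[{"gripper":-0.3,"dx":0,"dy":0,"dz":0,"wx":0,"wy":0,"wz":0},{"gripper":-0.3,"dx":0,"dy":0,"dz":0,"wx":0,"wy":0,"wz":0},{"gripper":-0.3,"dx":0,"dy":0,"dz":0,"wx":0,"wy":0,"wz":0},{"gripper":-0.3,"dx":0,"dy":0,"dz":-0.3,"wx":0,"wy":0,"wz":0},{"gripper":-0.3,"dx":0,"dy":0,"dz":-0.6,"wx":0,"wy":0,"wz":0},{"gripper":-0.3,"dx":0,"dy":0,"dz":-0.9,"wx":0,"wy":0,"wz":0},{"gripper":-0.3,"dx":0,"dy":0,"dz":-0.95,"wx":0,"wy":0,"wz":0}]'
python3 - <<'E'
from h import *
im,w=cloud('top');np.save('top2.npy',w);a=im
im,w=cloud('scene');np.save('scene2.npy',w);cv2.imwrite('pics/s2.png',im);cv2.imwrite('pics/t2.png',a)
b=cv2.resize(a[120:300,130:360],(400,313));c=cv2.resize(im[80:320,150:350],(375,450))
o=np.zeros((450,780,3),np.uint8);o[:313,:400]=b;o[:450,405:780]=c;cv2.imwrite('pics/ab2.png',o)
E
```

```text
time_s: 6.87
ee_pos: [0.508, 0.3392, 0.3121]
eef_rot: [[-0.978, 0.209, 0.006], [0.209, 0.978, 0.005], [-0.005, 0.006, -1.0]]
contact_force: [0.5, 0.3, 0.3]
opening: 0.03
grasp_force: 0.0
```

View pics/ab2.png

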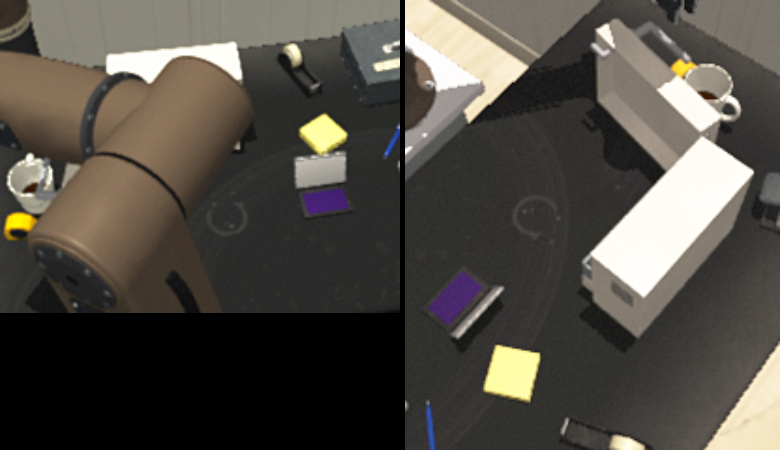

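```bash
python3 -m creep '[{"gripper":0,"dx":-0.05,"dy":-0.3,"dz":0,"wx":0,"wy":0,"wz":-0.06},{"gripper":0,"dx":-0.1,"dy":-0.6,"dz":0,"wx":0,"wy":0,"wz":-0.12},{"gripper":0,"dx":-0.15,"dy":-0.9,"dz":0,"wx":0,"wy":0,"wz":-0.18},{"gripper":0,"dx":-0.2,"dy":-1,"dz":0,"wx":0,"wy":0,"wz":-0.24},{"gripper":0,"dx":-0.2,"dy":-1,"dz":0,"wx":0,"wy":0,"wz":-0.3},{"gripper":0,"dx":-0.2,"dy":-1,"dz":0,"wx":0,"wy":0,"wz":-0.36},{"gripper":0,"dx":-0.2,"dy":-1,"dz":0,"wx":0,"wy":0,"wz":-0.42}]'
cat >> h.py <<'E'
def rt(t):  # closing across the cabinet front, fingers tilted forward by t deg
    c,s=np.cos(np.radians(t)),np.sin(np.radians(t)); up=np.array([0,0,1.])
    y=-(c*ex+s*up);z=s*ex-c*up;return np.stack([np.cross(y,z),y,z],1)
E
python3 - <<'E'
from h import *
R=rt(30);B=O-.083*ex-.075*ey+[0,0,.112]
G=B+.007*R[:,1];print(B)
go(G-.096*R[:,2],R); go(G-.096*R[:,2]-[.05,0,-.07],rd(178.2))
E
```

```text
time_s: 7.55
ee_pos: [0.5045, 0.2355, 0.3049]
eef_rot: [[-0.806, -0.593, -0.002], [-0.593, 0.806, -0.001], [0.002, 0.0, -1.0]]
contact_force: [0.7, 0.1, -0.8]
opening: 0.0426
grasp_force: 0.0
[ 0.61908515 -0.0083559   0.112     ]
t 7.55 d [ 0.945 -2.31   1.134] w [ 0.244  -0.1192 -0.4417] deg [ 28.  -13.7 -50.6] F [ 0.7  0.1 -0.8] open 0.0426 j [ 45.   8. -10.  -0. -72. -99.]
t 7.55 d [ 1.349 -2.013  0.435] w [ 0.0005 -0.0008 -0.4526] deg [  0.1  -0.1 -51.9] F [ 0.7  0.1 -0.8] open 0.0426 j [ 45.   8. -10.  -0. -72. -99.]
```

```bash
python3 -m creep '[{"gripper":0,"dx":0.2,"dy":-0.3,"dz":0,"wx":0,"wy":0,"wz":-0.06},{"gripper":0,"dx":0.4,"dy":-0.6,"dz":0,"wx":0,"wy":0,"wz":-0.12},{"gripper":0,"dx":0.6,"dy":-0.9,"dz":0,"wx":0,"wy":0,"wz":-0.18},{"gripper":0,"dx":0.67,"dy":-1,"dz":0,"wx":0,"wy":0,"wz":-0.24},{"gripper":0,"dx":0.67,"dy":-1,"dz":0,"wx":0,"wy":0,"wz":-0.3},{"gripper":0,"dx":0.67,"dy":-1,"dz":0,"wx":0,"wy":0,"wz":-0.36},{"gripper":0,"dx":0.67,"dy":-1,"dz":0,"wx":0,"wy":0,"wz":-0.42},{"gripper":0,"dx":0.67,"dy":-1,"dz":0,"wx":0,"wy":0,"wz":-0.45}]'
python3 - <<'E'
from h import *
R=rt(30);B=O-.083*ex-.075*ey+[0,0,.112]
G=B+.007*R[:,1]
go(G-.096*R[:,2],R)
E
```

```text
time_s: 8.22
ee_pos: [0.509, 0.1155, 0.3048]
eef_rot: [[-0.035, -0.999, -0.002], [-0.999, 0.035, -0.001], [0.001, 0.002, -1.0]]
contact_force: [0.0, -0.3, 0.4]
opening: 0.0427
grasp_force: 0.0
t 8.2167 d [ 1.2   -0.605  1.132] w [ 0.2627 -0.0009 -0.0019] deg [30.1 -0.1 -0.2] F [ 0.  -0.3  0.4] open 0.0427 j [ 34.   4. -14.  -0. -72. -36.]
```

```bash
python3 -m creep '[{"gripper":0,"dx":0.3,"dy":0,"dz":0,"wx":0.06,"wy":0,"wz":0},{"gripper":0,"dx":0.6,"dy":-0.05,"dz":0,"wx":0.12,"wy":0,"wz":0},{"gripper":0,"dx":0.9,"dy":-0.1,"dz":0.1,"wx":0.18,"wy":0,"wz":0},{"gripper":0,"dx":1,"dy":-0.2,"dz":0.4,"wx":0.24,"wy":0,"wz":0},{"gripper":0,"dx":1,"dy":-0.2,"dz":0.7,"wx":0.262,"wy":0,"wz":0},{"gripper":0,"dx":1,"dy":-0.2,"dz":0.7,"wx":0.262,"wy":0,"wz":0}]'
python3 - <<'E'
from h import *
R=rt(30);B=O-.083*ex-.075*ey+[0,0,.112]
G=B+.007*R[:,1]
go(G-.096*R[:,2],R)
im,w=cloud('wrist');np.save('w3.npy',w);cv2.imwrite('pics/w3.png',im)
E
```

```text
time_s: 8.72
ee_pos: [0.5225, 0.0155, 0.2332]
eef_rot: [[-0.04, -0.866, 0.499], [-0.999, 0.035, -0.018], [-0.002, -0.499, -0.867]]
contact_force: [2.1, -2.4, 1.2]
opening: 0.0426
grasp_force: 0.0
t 8.7167 d [ 0.205 -0.169  0.576] w [ 0.0005 -0.0013 -0.004 ] deg [ 0.1 -0.2 -0.5] F [ 2.1 -2.4  1.2] open 0.0426 j [ 27.  -8. -57.  45. -20. -68.]
```

View pics/w3.png

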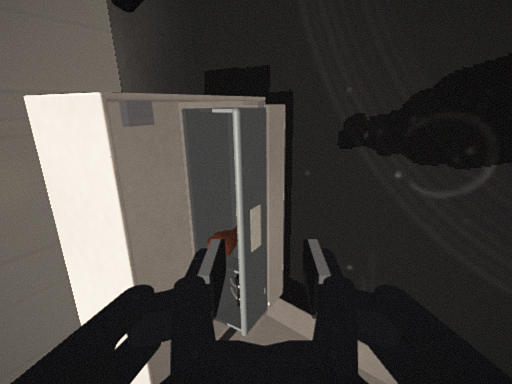

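The bin lip shows as the pale vertical line at col 238 (rows 108–330), the stamp's grip is at (222,240), the fingers at (212,270) and (316,270).

Run:
```python
from h import *
print([a for a in dir(r) if a[0]!='_'])
w=np.load('w3.npy')
Q=lambda p:np.array([(p-O)@ex,(p-O)@ey,p[2]])
for v in range(112,270,14):
    row=w[v,225:252]; z=row[:,2]; i=np.nanargmax(np.where((z<.13)&(z>.1),z,np.nan)) if ((z<.13)&(z>.1)).any() else None
    if i is not None: 
        k=(abs(z-.115)<.004); print(v,225+i,Q(row[i]).round(4),k.sum(),np.round(np.nanmean([Q(p) for p in row[k]],0),4))
hsv=cv2.cvtColor(cv2.imread('pics/w3.png'),cv2.COLOR_BGR2HSV)
m=(hsv[...,0]<12)&(hsv[...,1]>120)&(hsv[...,2]>40);m[:220]=0;m[260:]=0
P=np.array([Q(p) for p in w[m]]);print(m.sum(),np.nanpercentile(P,[2,50,98],axis=0).round(4))
# roof front edge/door-top corners
for u,v in((60,150),(100,100),(243,112)):print(u,v,Q(w[v,u]).round(4))
```

```text
['PlanningError', 'nose_length', 'observe', 'sign_off']
112 233 [-0.0828 -0.1258  0.1158] 9 [-0.0849 -0.1258  0.114 ]
126 235 [-0.0848 -0.1136  0.1162] 8 [-0.0853 -0.1135  0.1145]
140 234 [-0.0824 -0.1008  0.1153] 9 [-0.0847 -0.1008  0.1138]
154 235 [-0.0837 -0.088   0.1163] 8 [-0.0849 -0.0877  0.1141]
168 236 [-0.084  -0.0746  0.116 ] 7 [-0.0852 -0.0744  0.1145]
182 236 [-0.0834 -0.0607  0.1161] 8 [-0.0851 -0.0605  0.1144]
196 237 [-0.0836 -0.0463  0.1156] 7 [-0.0852 -0.0463  0.1145]
210 239 [-0.0852 -0.0318  0.1154] 8 [-0.085  -0.0314  0.1142]
224 237 [-0.0824 -0.0162  0.1158] 7 [-0.0853 -0.0164  0.1146]
238 226 [-0.0748 -0.0028  0.1253] 12 [-0.0808  0.0005  0.1145]
252 226 [-0.0769  0.0109  0.1291] 7 [-0.0851  0.0158  0.1144]
266 239 [-0.0828  0.0326  0.1157] 7 [-0.0844  0.0328  0.1143]
340 [[-0.0785 -0.0055  0.1004]
 [-0.0734  0.      0.123 ]
 [-0.0584  0.0129  0.1349]]
60 150 [ 0.0099 -0.0994  0.2198]
100 100 [-0.0525 -0.1359  0.2187]
243 112 [-0.0846 -0.1254  0.1023]
```

```bash
python3 -m creep '[{"gripper":-0.06,"dx":0.1,"dy":-0.1,"dz":0.2,"wx":0,"wy":0,"wz":0},{"gripper":-0.06,"dx":0.2,"dy":-0.17,"dz":0.4,"wx":0,"wy":0,"wz":0},{"gripper":-0.06,"dx":0.2,"dy":-0.17,"dz":0.57,"wx":0,"wy":0,"wz":0},{"gripper":-0.06,"dx":0.2,"dy":-0.17,"dz":0.57,"wx":0,"wy":0,"wz":0}]'
python3 - <<'E'
from h import *
R=rt(30);B=O-.083*ex-.075*ey+[0,0,.112]
G=B+.007*R[:,1]
go(G-.006*R[:,2],R)
E
```

```text
time_s: 9.1
ee_pos: [0.5702, -0.0075, 0.1963]
eef_rot: [[-0.041, -0.87, 0.492], [-0.999, 0.035, -0.021], [0.001, -0.493, -0.87]]
contact_force: [0.5, -2.9, -0.4]
opening: 0.04
grasp_force: 0.0
t 9.1 d [-0.011  0.06   0.915] w [ 0.0043 -0.0027 -0.0039] deg [ 0.5 -0.3 -0.5] F [ 0.5 -2.9 -0.4] open 0.04 j [ 12.  -0. -58.  65.  -8. -77.]
```

Run:
```python
from h import *
R=rt(20);B=O-.083*ex-.075*ey+[0,0,.112]
G=B+.007*R[:,1]
go(G-.086*R[:,2],R);go(G-.046*R[:,2],R);go(G-.006*R[:,2],R)
```

```text
t 9.1 d [-0.008 -0.083  0.115] w [-0.083  -0.0023 -0.0042] deg [-9.5 -0.3 -0.5] F [ 0.5 -2.9 -0.4] open 0.04 j [ 12.  -0. -58.  65.  -8. -77.]
t 9.1 d [-0.009 -0.017  0.509] w [-0.083  -0.0023 -0.0042] deg [-9.5 -0.3 -0.5] F [ 0.5 -2.9 -0.4] open 0.04 j [ 12.  -0. -58.  65.  -8. -77.]
t 9.1 d [-0.011  0.049  0.904] w [-0.083  -0.0023 -0.0042] deg [-9.5 -0.3 -0.5] F [ 0.5 -2.9 -0.4] open 0.04 j [ 12.  -0. -58.  65.  -8. -77.]
```

```bash
python3 -m creep '[{"gripper":-0.06,"dx":-0.01,"dy":-0.04,"dz":0.05,"wx":-0.04,"wy":0,"wz":-0.004},{"gripper":-0.06,"dx":-0.01,"dy":-0.08,"dz":0.11,"wx":-0.083,"wy":0,"wz":-0.004},{"gripper":-0.06,"dx":-0.01,"dy":-0.08,"dz":0.11,"wx":-0.083,"wy":0,"wz":-0.004}]'
python3 - <<'E'
from h import *
R=rt(20);B=O-.083*ex-.075*ey+[0,0,.112]
G=B+.007*R[:,1]
go(G-.046*R[:,2],R);go(G-.006*R[:,2],R)
E
```

```text
time_s: 9.35
ee_pos: [0.5888, -0.0266, 0.2033]
eef_rot: [[-0.06, -0.905, 0.422], [-0.998, 0.042, -0.052], [0.029, -0.424, -0.905]]
contact_force: [2.0, -3.2, 1.5]
opening: 0.0405
grasp_force: 0.0
t 9.35 d [-0.209  0.15   0.481] w [-0.0444 -0.019  -0.0078] deg [-5.1 -2.2 -0.9] F [ 2.  -3.2  1.5] open 0.0405 j [ 20.   3. -46.  32. -22. -51.]
t 9.35 d [-0.224  0.186  0.879] w [-0.0444 -0.019  -0.0078] deg [-5.1 -2.2 -0.9] F [ 2.  -3.2  1.5] open 0.0405 j [ 20.   3. -46.  32. -22. -51.]
```

```bash
python3 -m creep '[{"gripper":-0.06,"dx":0,"dy":0,"dz":0,"wx":0,"wy":0,"wz":0},{"gripper":-0.06,"dx":0,"dy":0,"dz":0,"wx":0,"wy":0,"wz":0},{"gripper":-0.06,"dx":0,"dy":0,"dz":0,"wx":0,"wy":0,"wz":0}]'
python3 - <<'E'
from h import *
R=rt(20);B=O-.083*ex-.075*ey+[0,0,.112]
G=B+.007*R[:,1]
go(G-.046*R[:,2],R);go(G-.006*R[:,2],R)
E
```

```text
time_s: 9.6
ee_pos: [0.5905, -0.0254, 0.2046]
eef_rot: [[-0.057, -0.902, 0.427], [-0.998, 0.038, -0.053], [0.031, -0.429, -0.903]]
contact_force: [0.1, 0.5, -0.4]
opening: 0.0399
grasp_force: 0.0
t 9.6 d [-0.197  0.172  0.485] w [-0.0473 -0.0193 -0.006 ] deg [-5.4 -2.2 -0.7] F [ 0.1  0.5 -0.4] open 0.0399 j [ 20.   3. -46.  33. -21. -52.]
t 9.6 d [-0.212  0.21   0.883] w [-0.0473 -0.0193 -0.006 ] deg [-5.4 -2.2 -0.7] F [ 0.1  0.5 -0.4] open 0.0399 j [ 20.   3. -46.  33. -21. -52.]
```

```bash
python3 -m creep '[{"gripper":-0.06,"dx":-0.1,"dy":0.09,"dz":0.1,"wx":-0.024,"wy":-0.01,"wz":-0.003},{"gripper":-0.06,"dx":-0.2,"dy":0.17,"dz":0.25,"wx":-0.047,"wy":-0.019,"wz":-0.006},{"gripper":-0.06,"dx":-0.2,"dy":0.17,"dz":0.4,"wx":-0.047,"wy":-0.019,"wz":-0.006},{"gripper":-0.06,"dx":-0.2,"dy":0.17,"dz":0.4,"wx":-0.047,"wy":-0.019,"wz":-0.006},{"gripper":-0.06,"dx":-0.2,"dy":0.17,"dz":0.4,"wx":-0.047,"wy":-0.019,"wz":-0.006}]'
python3 - <<'E'
from h import *
R=rt(20);B=O-.083*ex-.075*ey+[0,0,.112]
G=B+.007*R[:,1]
go(G-.046*R[:,2],R);go(G-.006*R[:,2],R)
E
```

```text
time_s: 10.02
ee_pos: [0.5927, -0.0086, 0.16]
eef_rot: [[-0.034, -0.94, 0.341], [-0.999, 0.031, -0.013], [0.002, -0.341, -0.94]]
contact_force: [-0.7, -0.5, -0.4]
opening: 0.04
grasp_force: 0.0
t 10.0167 d [-0.01  -0.014  0.082] w [ 0.0007 -0.0012 -0.0007] deg [ 0.1 -0.1 -0.1] F [-0.7 -0.5 -0.4] open 0.04 j [ 22.   8. -41.  20. -24. -41.]
t 10.0167 d [-0.011 -0.014  0.482] w [ 0.0007 -0.0012 -0.0007] deg [ 0.1 -0.1 -0.1] F [-0.7 -0.5 -0.4] open 0.04 j [ 22.   8. -41.  20. -24. -41.]
```

```bash
python3 -m creep '[{"gripper":-0.06,"dx":0,"dy":-0.01,"dz":0.16,"wx":0,"wy":0,"wz":0},{"gripper":-0.06,"dx":0,"dy":-0.01,"dz":0.32,"wx":0,"wy":0,"wz":0},{"gripper":-0.06,"dx":0,"dy":-0.01,"dz":0.48,"wx":0,"wy":0,"wz":0},{"gripper":-0.06,"dx":0,"dy":-0.01,"dz":0.48,"wx":0,"wy":0,"wz":0}]'
python3 -m creep '[{"gripper":-0.06,"dx":0,"dy":0.06,"dz":-0.02,"wx":0,"wy":0,"wz":0},{"gripper":-0.06,"dx":0,"dy":0.12,"dz":-0.04,"wx":0,"wy":0,"wz":0},{"gripper":-0.06,"dx":0,"dy":0.18,"dz":-0.05,"wx":0,"wy":0,"wz":0},{"gripper":-0.06,"dx":0,"dy":0.24,"dz":-0.06,"wx":0,"wy":0,"wz":0},{"gripper":-0.06,"dx":0,"dy":0.3,"dz":-0.06,"wx":0,"wy":0,"wz":0},{"gripper":-0.06,"dx":0,"dy":0.33,"dz":-0.06,"wx":0,"wy":0,"wz":0},{"gripper":-0.06,"dx":0,"dy":0.33,"dz":-0.06,"wx":0,"wy":0,"wz":0}]'
```

```text
time_s: 10.35
ee_pos: [0.6095, -0.0091, 0.1142]
eef_rot: [[-0.034, -0.94, 0.339], [-0.999, 0.031, -0.013], [0.001, -0.34, -0.941]]
contact_force: [-1.5, 0.2, -0.6]
opening: 0.0401
grasp_force: 0.0
time_s: 10.93
ee_pos: [0.5783, -0.0064, 0.1125]
eef_rot: [[-0.033, -0.938, 0.346], [-0.999, 0.031, -0.009], [-0.002, -0.346, -0.938]]
contact_force: [2.5, 1.0, 3.3]
opening: 0.0402
grasp_force: 1.6
```

```bash
python3 -m creep '[{"gripper":-0.06,"dx":0,"dy":0.03,"dz":0,"wx":0,"wy":0,"wz":0},{"gripper":-0.06,"dx":0,"dy":0.05,"dz":0,"wx":0,"wy":0,"wz":0},{"gripper":-0.06,"dx":0,"dy":0.05,"dz":0,"wx":0,"wy":0,"wz":0}]'
python3 -m creep '[{"gripper":-0.06,"dx":0,"dy":0.03,"dz":0,"wx":0,"wy":0,"wz":0},{"gripper":-0.06,"dx":0,"dy":0.05,"dz":0,"wx":0,"wy":0,"wz":0},{"gripper":-0.06,"dx":0,"dy":0.05,"dz":0,"wx":0,"wy":0,"wz":0}]'
```

```text
time_s: 11.18
ee_pos: [0.5744, -0.0062, 0.1101]
eef_rot: [[-0.033, -0.938, 0.345], [-0.999, 0.032, -0.01], [-0.002, -0.345, -0.939]]
contact_force: [3.4, 0.2, 7.8]
opening: 0.0405
grasp_force: 3.1
time_s: 11.43
ee_pos: [0.5734, -0.005, 0.1104]
eef_rot: [[-0.033, -0.936, 0.35], [-0.999, 0.032, -0.008], [-0.004, -0.35, -0.937]]
contact_force: [19.6, -4.7, 3.0]
opening: 0.0402
grasp_force: 9.4
```

```bash
python3 -m creep '[{"gripper":-0.06,"dx":0,"dy":-0.05,"dz":0,"wx":0,"wy":0,"wz":0},{"gripper":-0.06,"dx":0,"dy":-0.14,"dz":0,"wx":0,"wy":0,"wz":0},{"gripper":-0.06,"dx":0,"dy":-0.14,"dz":-0.2,"wx":0,"wy":0,"wz":0},{"gripper":-0.06,"dx":0,"dy":-0.14,"dz":-0.5,"wx":0,"wy":0,"wz":0},{"gripper":-0.06,"dx":0,"dy":-0.14,"dz":-0.8,"wx":0,"wy":0,"wz":0},{"gripper":0,"dx":0,"dy":-0.14,"dz":-1,"wx":0,"wy":0,"wz":0},{"gripper":0,"dx":0,"dy":-0.14,"dz":-1,"wx":0,"wy":0,"wz":0}]'
python3 - <<'E'
from h import *
s=r.observe();print(np.round(s['joint_pos'],0))
im,w=cloud('wrist');np.save('w4.npy',w);cv2.imwrite('pics/w4.png',im)
im,w=cloud('scene');np.save('scene4.npy',w);cv2.imwrite('pics/s4.png',im)
E
```

```text
time_s: 12.02
ee_pos: [0.5474, -0.0055, 0.2091]
eef_rot: [[-0.033, -0.938, 0.345], [-0.999, 0.032, -0.009], [-0.002, -0.345, -0.938]]
contact_force: [0.8, 0.1, 0.3]
opening: 0.0428
grasp_force: 0.0
[ 25.   0. -41.  17. -31. -40.]
```

View pics/w4.png

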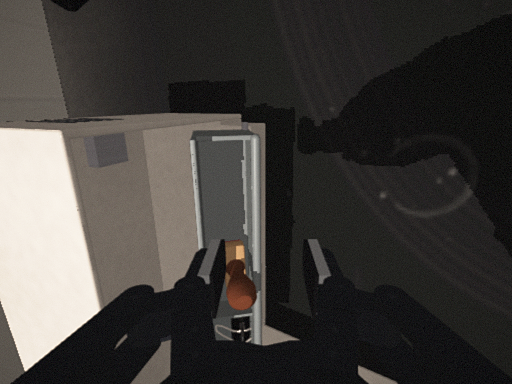

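The bin is tipped (lip at col 257); the stamp lies between, its knob at (240,292) and base at (235,250), with other bin contents at (238,328).

Run:
```python
from h import *
w=np.load('w4.npy');M=np.stack([ex,ey,[0,0,1]])
Q=(w-O)@M.T
for v in (160,180,200,220):
    row=Q[v,245:266]; z=row[:,2];i=np.nanargmax(np.where((row[:,0]<-.08),z,-1));print('bead',v,245+i,row[i].round(4))
hsv=cv2.cvtColor(cv2.imread('pics/w4.png'),cv2.COLOR_BGR2HSV)
s=np.zeros(hsv.shape[:2],bool);s[235:312,224:262]=1
br=s&(hsv[...,0]<15)&(hsv[...,1]>110)&(hsv[...,2]>30)
P=Q[br];V=hsv[br]
print(len(P),np.nanpercentile(P,[1,50,99],axis=0).round(4))
d=np.array([-np.sin(.55),0,np.cos(.55)]) # bin up
e=np.array([np.cos(.55),0,np.sin(.55)])  # bin back
piv=np.array([-.083,0,.061]); L=P-piv
C=np.stack([L@e,L[:,1],L@d],1)
for a,b in((0,.02),(.02,.03),(.03,.04),(.04,.05),(.05,.06),(.06,.07),(.07,.075),(.075,.08),(.08,.09)):
    k=(C[:,2]>a)&(C[:,2]<=b)
    if k.sum()>3: print(a,k.sum(),'e',np.percentile(C[k,0],[2,50,98]).round(4),'y',np.percentile(C[k,1],[2,50,98]).round(4))
L=Q[170:240,195:262].reshape(-1,3)-piv;print('bin floor',np.nanpercentile(L@d,[2,5,50]),)
```

```text
bead 160 255 [-0.1123 -0.1099  0.11  ]
bead 180 252 [-0.1091 -0.093   0.1093]
bead 200 254 [-0.111  -0.0762  0.1102]
bead 220 254 [-0.1106 -0.0579  0.1097]
1312 [[-1.164e-01 -1.760e-02  7.950e-02]
 [-9.980e-02  1.000e-04  1.255e-01]
 [-7.080e-02  1.970e-02  1.383e-01]]
0 64 e [0.0063 0.0158 0.0258] y [-0.018  -0.0172  0.0176]
0.02 272 e [0.0077 0.0199 0.0268] y [-0.0168 -0.0004  0.0222]
0.03 82 e [0.0108 0.0182 0.024 ] y [-0.0003  0.0014  0.0062]
0.04 40 e [0.0114 0.0181 0.0243] y [-0.0026 -0.0005  0.0031]
0.05 78 e [0.0095 0.0189 0.0267] y [-0.0053 -0.0034  0.0017]
0.06 215 e [0.0047 0.0181 0.0286] y [-0.006  -0.0038  0.0049]
0.07 277 e [0.0045 0.0176 0.0273] y [-0.0049 -0.0001  0.0163]
0.075 280 e [0.0079 0.0159 0.024 ] y [-0.001   0.0057  0.0139]
bin floor [-0.02523926  0.0035462   0.00512155]
```

```bash
cat >> h.py <<'E'
def rs(t):  # closing along the cabinet width, y=-ey, tilted forward t deg
    c,s=np.cos(np.radians(t)),np.sin(np.radians(t)); y=-ey;z=s*ex-c*np.array([0,0,1.]);return np.stack([np.cross(y,z),y,z],1)
E
python3 -m creep '[{"gripper":0.04,"dx":0,"dy":0,"dz":0,"wx":0,"wy":0,"wz":-0.06},{"gripper":0.04,"dx":0,"dy":0,"dz":0,"wx":0,"wy":0,"wz":-0.12},{"gripper":0.04,"dx":0,"dy":0,"dz":0,"wx":0,"wy":0,"wz":-0.18},{"gripper":0.04,"dx":0,"dy":0,"dz":0,"wx":0,"wy":0,"wz":-0.24},{"gripper":0.04,"dx":0,"dy":0,"dz":0,"wx":0,"wy":0,"wz":-0.3},{"gripper":0.04,"dx":0,"dy":0,"dz":0,"wx":0,"wy":0,"wz":-0.36},{"gripper":0.04,"dx":0,"dy":0,"dz":0,"wx":0,"wy":0,"wz":-0.42}]'
python3 - <<'E'
from h import *
a=np.cos(.55);b=np.sin(.55);up=np.array([0,0,1.])
d=-b*ex+a*up;e=a*ex+b*up
G=O-.083*ex+.007*ey+.061*up+.021*e+.069*d;print(G)
R=rs(20);go(G-.066*R[:,2],R)
w=np.load('w4.npy');M=np.stack([ex,ey,up]);Q=(w-O)@M.T
P=Q[315:342,228:258].reshape(-1,3);print(np.nanpercentile(P,[5,50,95],axis=0).round(3))
E
```

```text
time_s: 12.7
ee_pos: [0.5463, -0.0067, 0.2032]
eef_rot: [[0.681, -0.649, 0.338], [-0.687, -0.727, -0.013], [0.254, -0.223, -0.941]]
contact_force: [0.7, -0.5, -0.4]
opening: 0.0444
grasp_force: 0.0
[0.60350739 0.07417413 0.13080062]
t 12.7 d [-0.351 -0.795  0.204] w [ 0.0018  0.0015 -0.3637] deg [  0.2   0.2 -41.7] F [ 0.7 -0.5 -0.4] open 0.0444 j [ 25.   1. -42.  17. -31.   8.]
[[-0.112  0.045  0.071]
 [-0.086  0.085  0.087]
 [-0.065  0.108  0.109]]
```

```bash
python3 -m creep '[{"gripper":0.04,"dx":-0.1,"dy":-0.2,"dz":0,"wx":0,"wy":0,"wz":-0.06},{"gripper":0.04,"dx":-0.2,"dy":-0.4,"dz":0,"wx":0,"wy":0,"wz":-0.12},{"gripper":0.04,"dx":-0.35,"dy":-0.6,"dz":0,"wx":0,"wy":0,"wz":-0.18},{"gripper":0.04,"dx":-0.35,"dy":-0.8,"dz":0,"wx":0,"wy":0,"wz":-0.24},{"gripper":0.04,"dx":-0.35,"dy":-0.8,"dz":0.1,"wx":0,"wy":0,"wz":-0.3},{"gripper":0.04,"dx":-0.35,"dy":-0.8,"dz":0.2,"wx":0,"wy":0,"wz":-0.364},{"gripper":0.04,"dx":-0.35,"dy":-0.8,"dz":0.2,"wx":0,"wy":0,"wz":-0.364}]'
python3 - <<'E'
from h import *
a=np.cos(.55);b=np.sin(.55);up=np.array([0,0,1.])
d=-b*ex+a*up;e=a*ex+b*up
G=O-.083*ex+.007*ey+.061*up+.021*e+.069*d
R=rs(20);go(G-.006*R[:,2],R)
im,w=cloud('wrist');np.save('w5.npy',w);cv2.imwrite('pics/w5.png',im)
E
```

```text
time_s: 13.28
ee_pos: [0.5814, 0.0749, 0.192]
eef_rot: [[0.941, -0.032, 0.336], [-0.029, -0.999, -0.014], [0.336, 0.004, -0.942]]
contact_force: [-0.4, -0.4, -0.5]
opening: 0.0444
grasp_force: 0.0
t 13.2833 d [ 0.002 -0.001  0.591] w [0.0018 0.003  0.0005] deg [0.2 0.3 0.1] F [-0.4 -0.4 -0.5] open 0.0444 j [ 32.   6. -40.  22. -30.  39.]
```

View pics/w5.png

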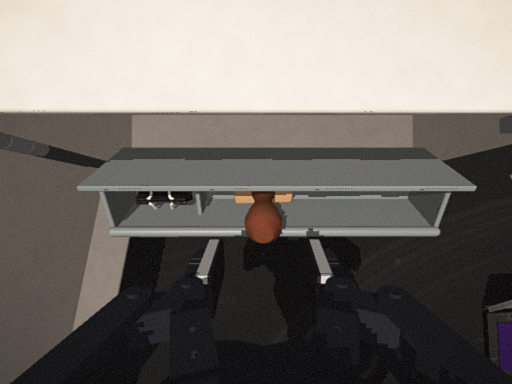

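The stamp's knob (264,222) is centred between the fingers (208 and 320); the lip runs along row 232. Descending.

```bash
python3 -m creep '[{"gripper":0.04,"dx":0,"dy":0,"dz":0.15,"wx":0,"wy":0,"wz":0},{"gripper":0.04,"dx":0,"dy":0,"dz":0.3,"wx":0,"wy":0,"wz":0},{"gripper":0.04,"dx":0,"dy":0,"dz":0.42,"wx":0,"wy":0,"wz":0},{"gripper":0.04,"dx":0,"dy":0,"dz":0.52,"wx":0,"wy":0,"wz":0},{"gripper":0.04,"dx":0,"dy":0,"dz":0.59,"wx":0,"wy":0,"wz":0},{"gripper":0.04,"dx":0,"dy":0,"dz":0.59,"wx":0,"wy":0,"wz":0}]'
python3 - <<'E'
from h import *
a=np.cos(.55);b=np.sin(.55);up=np.array([0,0,1.])
d=-b*ex+a*up;e=a*ex+b*up
G=O-.083*ex+.007*ey+.061*up+.021*e+.069*d
R=rs(20);go(G-.006*R[:,2],R)
im,w=cloud('wrist');np.save('w6.npy',w);cv2.imwrite('pics/w6.png',im)
E
```

```text
time_s: 13.83
ee_pos: [0.6023, 0.0742, 0.139]
eef_rot: [[0.94, -0.04, 0.339], [-0.038, -0.999, -0.013], [0.339, -0.001, -0.941]]
contact_force: [-0.4, -0.2, -0.2]
opening: 0.0441
grasp_force: 0.0
t 13.8333 d [-0.016  0.     0.021] w [ 0.0011  0.0014 -0.0042] deg [ 0.1  0.2 -0.5] F [-0.4 -0.2 -0.2] open 0.0441 j [ 29.  11. -44.  30. -21.  32.]
```

View pics/w6.png

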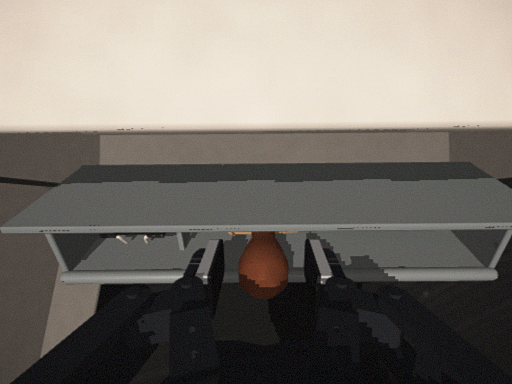

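Knob (263,268) sits between both fingers. Closing.

```bash
python3 -m creep '[{"gripper":0.04,"dx":-0.01,"dy":0,"dz":0.02,"wx":0,"wy":0,"wz":0},{"gripper":-1,"dx":-0.01,"dy":0,"dz":0.02,"wx":0,"wy":0,"wz":0},{"gripper":-1,"dx":-0.01,"dy":0,"dz":0.02,"wx":0,"wy":0,"wz":0},{"gripper":-1,"dx":-0.01,"dy":0,"dz":0.02,"wx":0,"wy":0,"wz":0},{"gripper":-1,"dx":-0.01,"dy":0,"dz":0.02,"wx":0,"wy":0,"wz":0}]' 50
python3 - <<'E'
from h import *
s=r.observe();A=np.array(s['eef_rot']);up=np.array([0,0,1.])
d=-np.sin(.55)*ex+np.cos(.55)*up;print('axis d in tool',A.T@d,'up',A.T@up,'-ex',A.T@-ex)
E
```

```text
time_s: 14.3
ee_pos: [0.6029, 0.0753, 0.1394]
eef_rot: [[0.939, -0.037, 0.343], [-0.035, -0.999, -0.011], [0.343, -0.002, -0.939]]
contact_force: [-3.1, -0.2, 5.3]
opening: 0.0233
grasp_force: 49.2
axis d in tool [-1.98533718e-01  9.25363000e-04 -9.80093621e-01] up [ 0.34301958 -0.00207177 -0.93932597] -ex [-0.93931187  0.00514954 -0.34302579]
```

```bash
python3 -m creep '[{"gripper":-1,"dx":-0.01,"dy":0,"dz":-0.1,"wx":0,"wy":0,"wz":0},{"gripper":-1,"dx":-0.03,"dy":0,"dz":-0.22,"wx":0,"wy":0,"wz":0},{"gripper":-1,"dx":-0.05,"dy":0,"dz":-0.34,"wx":0,"wy":0,"wz":0},{"gripper":-1,"dx":-0.07,"dy":0,"dz":-0.46,"wx":0,"wy":0,"wz":0},{"gripper":-1,"dx":-0.09,"dy":0,"dz":-0.58,"wx":0,"wy":0,"wz":0},{"gripper":-1,"dx":-0.12,"dy":0,"dz":-0.7,"wx":0,"wy":0,"wz":0},{"gripper":-1,"dx":-0.2,"dy":0,"dz":-0.85,"wx":0,"wy":0,"wz":0},{"gripper":-1,"dx":-0.2,"dy":0,"dz":-0.85,"wx":0,"wy":0,"wz":0}]'
python3 - <<'E'
from h import *
s=r.observe();print(np.round(s['joint_pos'],0))
im,w=cloud('wrist');np.save('w7.npy',w);cv2.imwrite('pics/w7.png',im)
M=np.array(s['eef_rot']);L=(w-np.array(s['ee_pos']))@M
hsv=cv2.cvtColor(im,cv2.COLOR_BGR2HSV)
m=(hsv[...,0]<22)&(hsv[...,1]>90)&(hsv[...,2]>40)&(np.linalg.norm(L,axis=2)<.12)
P=L[m];print(m.sum(),np.nanpercentile(P,[1,50,99],axis=0).round(4))
E
```

```text
time_s: 14.97
ee_pos: [0.5543, 0.0771, 0.2138]
eef_rot: [[0.938, -0.036, 0.344], [-0.035, -0.999, -0.009], [0.344, -0.004, -0.939]]
contact_force: [-0.2, -0.4, -0.7]
opening: 0.0234
grasp_force: 49.2
[ 34.   1. -41.  22. -33.  37.]
5147 [[-0.0134 -0.0234 -0.0001]
 [ 0.0049 -0.0001  0.039 ]
 [ 0.0166  0.0236  0.0673]]
```

View pics/w7.png

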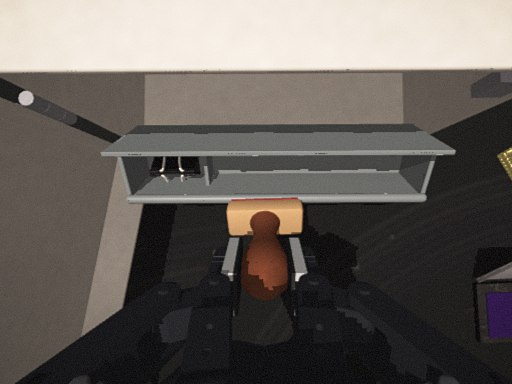

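The stamp is held, base (265,217) square to the fingers, bin still tipped. Measure its tilt in the hand.

Run:
```python
from h import *
s=r.observe();M=np.array(s['eef_rot']);w=np.load('w7.npy');im=cv2.imread('pics/w7.png')
L=(w-np.array(s['ee_pos']))@M
hsv=cv2.cvtColor(im,cv2.COLOR_BGR2HSV)
wood=(hsv[...,0]>10)&(hsv[...,0]<25)&(hsv[...,1]>60)&(hsv[...,2]>110)&(np.linalg.norm(L,axis=2)<.12)
wood[:199]=0
v,u=np.nonzero(wood);print(wood.sum(),u.min(),u.max(),v.min(),v.max())
for a in range(200,240,4):
    P=L[a,232:298][wood[a,232:298]]
    if len(P)>5:print(a,len(P),np.median(P[:,[0,2]],0).round(4),np.percentile(P[:,1],[0,100]).round(4))
kn=(hsv[...,0]<12)&(hsv[...,1]>120)&(np.linalg.norm(L,axis=2)<.12)
for a in range(210,300,10):
    P=L[a,245:292][kn[a,245:292]]
    if len(P)>5:print('k',a,len(P),P[np.argmin(np.where(abs(P[:,1])<.003,0,1)),:].round(4),np.percentile(P[:,1],[0,100]).round(4))
```

```text
1970 226 302 199 259
200 52 [0.0164 0.0617] [-0.012  0.022]
204 66 [0.0152 0.0571] [-0.0209  0.0215]
208 66 [0.0137 0.0535] [-0.0206  0.0211]
212 54 [0.0115 0.0523] [-0.0205  0.0213]
216 42 [0.0085 0.0529] [-0.0206  0.0215]
220 37 [0.0053 0.0538] [-0.0207  0.0217]
224 37 [0.0021 0.0546] [-0.0209  0.0217]
228 39 [-0.0009  0.055 ] [-0.021   0.0221]
232 38 [-0.0044  0.056 ] [-0.0213  0.0222]
k 220 29 [ 0.0091 -0.003   0.0448] [-0.0082  0.0099]
k 230 24 [ 0.0052 -0.0029  0.0386] [-0.0067  0.0076]
k 240 26 [ 0.0072 -0.0026  0.0215] [-0.0067  0.0076]
k 250 37 [ 0.0068 -0.0029  0.0111] [-0.0096  0.0097]
k 260 42 [ 0.0046 -0.0028  0.0052] [-0.0097  0.0116]
k 270 43 [ 0.0009 -0.0028  0.0022] [-0.0092  0.0116]
k 280 43 [-0.0031 -0.0028 -0.0002] [-0.0093  0.0115]
k 290 38 [-0.009  -0.0028  0.0002] [-0.0096  0.0098]
```

```bash
cat >> h.py <<'E'
def rp(t,yw=0):
    c,s=np.cos(np.radians(t)),np.sin(np.radians(t));X=np.array([np.cos(np.radians(yw)),np.sin(np.radians(yw)),0]);Y=np.array([-X[1],X[0],0]);z=s*X-c*np.array([0,0,1.]);y=-Y;return np.stack([np.cross(y,z),y,z],1)
F=np.array([.0059,.0005,.0715])
E
python3 - <<'E'
from h import *
for n,f in(('scene','s4'),('scene','s2'),('top','t2')):
    hsv=cv2.cvtColor(cv2.imread(f'pics/{f}.png'),cv2.COLOR_BGR2HSV)
    m=(hsv[...,0]>115)&(hsv[...,0]<155)&(hsv[...,1]>100)&(hsv[...,2]>40)
    k,l,st,c=cv2.connectedComponentsWithStats(m.astype(np.uint8)); i=1+np.argmax(st[1:,4]); m=l==i
    p=camera_params(n);R=np.array(p['R']);t=np.array(p['t']);o=-R.T@t
    v,u=np.nonzero(m); dirs=np.stack([(u-p['cx'])/p['fx'],(v-p['cy'])/p['fy'],np.ones(len(u))],-1)@R
    Q=(o+dirs*((.008-o[2])/dirs[:,2])[:,None])[:,:2].astype(np.float32)
    C=np.cov(Q.T); e,V=np.linalg.eigh(C); print(f,len(Q),cv2.minAreaRect(Q),Q.mean(0),'pca',np.degrees(np.arctan2(V[1,1],V[0,1])),np.sqrt(12*e))
go(np.array([.4513,-.2257,.08])-rp(-13)@F,rp(-13))
E
```

```text
s4 395 ((0.4515365958213806, -0.22522708773612976), (0.09057436883449554, 0.051597341895103455), 88.9675521850586) [ 0.45101404 -0.22645947] pca 90.13681100747637 [0.05259654 0.09028652]
s2 393 ((0.4515388011932373, -0.2251022756099701), (0.09032470732927322, 0.051597338169813156), 88.96757507324219) [ 0.45118517 -0.22605461] pca 90.38930607382672 [0.05248503 0.08986055]
t2 293 ((0.45275989174842834, -0.22762151062488556), (0.05349794775247574, 0.09115244448184967), 1.1707322597503662) [ 0.45266578 -0.22797836] pca 90.59014435314516 [0.05364614 0.09192182]
t 15.0167 d [-0.983  3.059  0.289] w [-0.0006 -0.2891 -0.0182] deg [ -0.1 -33.1  -2.1] F [ 0.4 -0.1 -2.1] open 0.0236 j [ 34.   1. -41.  22. -33.  37.]
```

```bash
python3 -m creep '[{"gripper":-1,"dx":-0.2,"dy":0.2,"dz":0,"wx":0,"wy":-0.04,"wz":0},{"gripper":-1,"dx":-0.4,"dy":0.5,"dz":0,"wx":0,"wy":-0.09,"wz":0},{"gripper":-1,"dx":-0.5,"dy":0.8,"dz":0,"wx":0,"wy":-0.14,"wz":0},{"gripper":-1,"dx":-0.5,"dy":1,"dz":0,"wx":0,"wy":-0.19,"wz":0},{"gripper":-1,"dx":-0.5,"dy":1,"dz":0,"wx":0,"wy":-0.24,"wz":0},{"gripper":-1,"dx":-0.5,"dy":1,"dz":0,"wx":0,"wy":-0.289,"wz":0},{"gripper":-1,"dx":-0.5,"dy":1,"dz":0,"wx":0,"wy":-0.289,"wz":0}]'
python3 - <<'E'
from h import *
go(np.array([.452,-.227,.07])-rp(-13)@F,rp(-13))
E
```

```text
time_s: 15.6
ee_pos: [0.5065, -0.022, 0.1917]
eef_rot: [[0.971, -0.038, -0.235], [-0.037, -0.999, 0.009], [-0.235, -0.0, -0.972]]
contact_force: [1.8, -0.5, -0.7]
opening: 0.0233
grasp_force: 49.4
t 15.6 d [-0.234  2.061  0.578] w [-0.0046  0.0052 -0.0187] deg [-0.5  0.6 -2.1] F [ 1.8 -0.5 -0.7] open 0.0233 j [ 16.  16. -14.  -5. -73.  73.]
```

```bash
python3 -m creep '[{"gripper":-1,"dx":-0.1,"dy":0.25,"dz":0,"wx":0,"wy":0,"wz":-0.009},{"gripper":-1,"dx":-0.2,"dy":0.6,"dz":0,"wx":0,"wy":0.005,"wz":-0.018},{"gripper":-1,"dx":-0.23,"dy":0.9,"dz":0,"wx":-0.004,"wy":0.005,"wz":-0.018},{"gripper":-1,"dx":-0.23,"dy":1,"dz":0,"wx":-0.004,"wy":0.005,"wz":-0.018}]'
python3 -m creep '[{"gripper":-1,"dx":0,"dy":0.25,"dz":0,"wx":0,"wy":0,"wz":0},{"gripper":-1,"dx":0,"dy":0.6,"dz":0,"wx":0,"wy":0,"wz":0},{"gripper":-1,"dx":0,"dy":0.9,"dz":0.2,"wx":0,"wy":0,"wz":0},{"gripper":-1,"dx":0,"dy":1,"dz":0.4,"wx":0,"wy":0,"wz":0},{"gripper":-1,"dx":0,"dy":1,"dz":0.4,"wx":0,"wy":0,"wz":0},{"gripper":-1,"dx":0,"dy":1,"dz":0.4,"wx":0,"wy":0,"wz":0}]'
python3 - <<'E'
from h import *
go(np.array([.452,-.227,.07])-rp(-13)@F,rp(-13))
im,w=cloud('wrist');np.save('w8.npy',w);cv2.imwrite('pics/w8.png',im)
a,wt=cloud('top');b,ws=cloud('scene')
np.save('scene8.npy',ws);np.save('top8.npy',wt)
o=np.zeros((384,790,3),np.uint8);o[:,:512]=im;o[:200,515:790]=cv2.resize(a[170:270,270:407],(275,200));o[204:384,515:790]=cv2.resize(b[200:290,130:267],(275,180));cv2.imwrite('pics/mix8.png',o)
E
```

```text
time_s: 15.93
ee_pos: [0.4773, -0.1231, 0.1988]
eef_rot: [[0.976, -0.001, -0.217], [-0.001, -1.0, 0.001], [-0.217, -0.001, -0.976]]
contact_force: [0.4, 0.2, 0.4]
opening: 0.0231
grasp_force: 49.4
time_s: 16.43
ee_pos: [0.4688, -0.2209, 0.1588]
eef_rot: [[0.976, -0.001, -0.219], [-0.001, -1.0, 0.002], [-0.219, -0.002, -0.976]]
contact_force: [0.3, 0.4, 0.3]
opening: 0.0233
grasp_force: 49.4
t 16.4333 d [-0.024  0.057  0.188] w [-0.001  -0.0029 -0.0004] deg [-0.1 -0.3 -0. ] F [0.3 0.4 0.3] open 0.0233 j [ -3.  18. -19.   1. -66.  93.]
```

View pics/mix8.png

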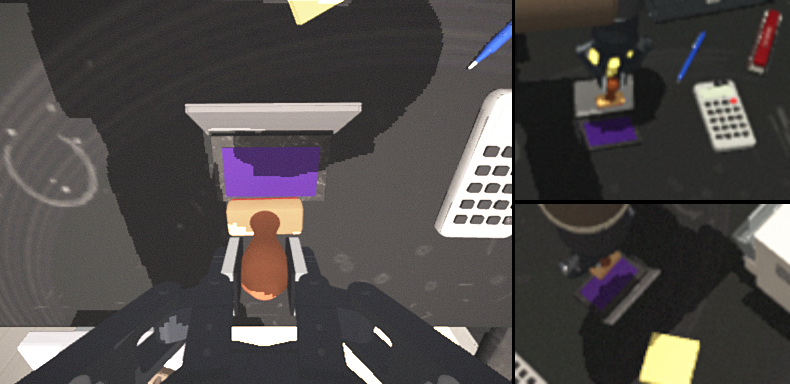

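Wrist view: pad purple cols 222–322, rows 147–198, stamp base at (265,217), square to the pad; the lid is beyond at row 110. Refine with the wrist cloud.

Run:
```python
from h import *
w=np.load('w8.npy');im=cv2.imread('pics/w8.png');hsv=cv2.cvtColor(im,cv2.COLOR_BGR2HSV)
m=(hsv[...,0]>115)&(hsv[...,0]<155)&(hsv[...,1]>90)&(abs(w[...,2]-.008)<.012);m[:135]=0;m[205:]=0
P=w[m];print(m.sum(),np.median(P,0),np.percentile(P,[1,99],axis=0).round(4))
for v in range(150,196,6):
    u=np.nonzero(m[v])[0]; print(v,w[v,u[0]].round(4),w[v,u[-1]].round(4),((w[v,u[0]]+w[v,u[-1]])/2)[1].round(4))
for u in (235,300,312):
    v=np.nonzero(m[:,u])[0];print('far',u,w[v[0],u].round(4))
wood=(hsv[...,0]>10)&(hsv[...,0]<25)&(hsv[...,1]>60)&(hsv[...,2]>110)
for a in range(198,240,3):
    k=wood[a,222:308];Q=w[a,222:308][k];Q=Q[Q[:,2]>.04]
    if len(Q)>5:print(a,len(Q),np.median(Q[:,[0,2]],0).round(4),np.percentile(Q[:,1],[0,100]).round(4))
for u in (229,232,235,295,298,301):
    Q=w[199:240,u][wood[199:240,u]];Q=Q[Q[:,2]>.04];print(u,Q[0].round(4) if len(Q) else '', Q[-1].round(4) if len(Q) else '')
```

```text
4629 [ 0.45202954 -0.22635187  0.00887896] [[ 0.4247 -0.2708  0.0074]
 [ 0.4759 -0.1826  0.0103]]
150 [ 0.4729 -0.182   0.0082] [ 0.4731 -0.271   0.0088] -0.2265
156 [ 0.4673 -0.1817  0.0091] [ 0.4665 -0.271   0.0073] -0.2263
162 [ 0.4608 -0.182   0.0079] [ 0.4612 -0.2712  0.0091] -0.2266
168 [ 0.455  -0.1826  0.0089] [ 0.4544 -0.2711  0.0077] -0.2269
174 [ 0.4486 -0.1821  0.0088] [ 0.4481 -0.2717  0.0078] -0.2269
180 [ 0.4417 -0.1825  0.008 ] [ 0.4426 -0.2709  0.0097] -0.2267
186 [ 0.4346 -0.1819  0.0073] [ 0.4343 -0.2721  0.0068] -0.227
192 [ 0.4289 -0.1828  0.0092] [ 0.4298 -0.271   0.0108] -0.2269
far 235 [ 0.4751 -0.1941  0.0089]
far 300 [ 0.476  -0.2534  0.0087]
far 312 [ 0.4759 -0.2644  0.0086]
201 72 [0.4714 0.0948] [-0.2446 -0.1973]
204 75 [0.4714 0.0985] [-0.2449 -0.1957]
207 76 [0.471  0.1014] [-0.2454 -0.1966]
210 77 [0.4698 0.103 ] [-0.2451 -0.196 ]
213 59 [0.468  0.1038] [-0.2454 -0.1959]
216 52 [0.4655 0.1036] [-0.2457 -0.1967]
219 47 [0.4631 0.1036] [-0.2448 -0.1964]
222 46 [0.4607 0.1036] [-0.245 -0.196]
225 37 [0.4584 0.1037] [-0.2451 -0.2028]
228 30 [0.4559 0.1036] [-0.2453 -0.2088]
231 32 [0.4532 0.1035] [-0.2447 -0.2086]
229 [ 0.4707 -0.1973  0.0936] [ 0.4593 -0.1976  0.1027]
232 [ 0.4713 -0.1994  0.0945] [ 0.459  -0.1996  0.1035]
235 [ 0.4709 -0.2014  0.0938] [ 0.4599 -0.2015  0.1025]
295 [ 0.4716 -0.2414  0.0926] [ 0.4529 -0.2414  0.1031]
298 [ 0.4719 -0.2433  0.093 ] [ 0.453  -0.2434  0.1032]
301 [ 0.4698 -0.2453  0.0946] [ 0.4532 -0.2456  0.1012]
```

```bash
python3 -m creep '[{"gripper":-1,"dx":-0.09,"dy":0.06,"dz":0.05,"wx":0,"wy":0,"wz":0},{"gripper":-1,"dx":-0.05,"dy":0.06,"dz":0.25,"wx":0,"wy":0,"wz":0},{"gripper":-1,"dx":0,"dy":0.06,"dz":0.45,"wx":0,"wy":0,"wz":0},{"gripper":-1,"dx":0.04,"dy":0.06,"dz":0.6,"wx":0,"wy":0,"wz":0},{"gripper":-1,"dx":0.06,"dy":0.06,"dz":0.68,"wx":0,"wy":0,"wz":0},{"gripper":-1,"dx":0.06,"dy":0.06,"dz":0.68,"wx":0,"wy":0,"wz":0}]'
python3 - <<'E'
from h import *
w0=np.array([.4714,-.2207,.1036])
im,w=cloud('wrist');hsv=cv2.cvtColor(im,cv2.COLOR_BGR2HSV)
wood=(hsv[...,0]>10)&(hsv[...,0]<25)&(hsv[...,1]>60)&(hsv[...,2]>110)
for a in range(198,240,6):
    k=wood[a,222:308];Q=w[a,222:308][k];Q=Q[(Q[:,2]>.01)&(Q[:,0]>.43)]
    if len(Q)>5:print(a,len(Q),np.median(Q[:,[0,2]],0).round(4),np.percentile(Q[:,1],[0,100]).round(4))
print(r.observe()['contact_force'])
E
```

```text
time_s: 17.08
ee_pos: [0.4601, -0.2258, 0.0915]
eef_rot: [[0.976, 0.001, -0.219], [0.002, -1.0, 0.002], [-0.219, -0.002, -0.976]]
contact_force: [0.1, 0.1, -1.1]
opening: 0.0237
grasp_force: 49.4
204 74 [0.4626 0.031 ] [-0.2498 -0.2017]
210 6 [0.4611 0.0358] [-0.2501 -0.2243]
[ 0.0376335   1.08003537 -0.44944313]
```

```bash
python3 -m creep '[{"gripper":-1,"dx":0.005,"dy":0.01,"dz":0.03,"wx":0,"wy":0,"wz":0},{"gripper":-1,"dx":0.013,"dy":0.01,"dz":0.06,"wx":0,"wy":0,"wz":0},{"gripper":-1,"dx":0.018,"dy":0.01,"dz":0.08,"wx":0,"wy":0,"wz":0},{"gripper":-1,"dx":0.022,"dy":0.01,"dz":0.1,"wx":0,"wy":0,"wz":0},{"gripper":-1,"dx":0.022,"dy":0.01,"dz":0.1,"wx":0,"wy":0,"wz":0}]' 
python3 -m creep '[{"gripper":-1,"dx":0.002,"dy":0,"dz":0.01,"wx":0,"wy":0,"wz":0},{"gripper":-1,"dx":0.002,"dy":0,"dz":0.01,"wx":0,"wy":0,"wz":0}]' | grep -E 'pos|force'
python3 -m creep '[{"gripper":-1,"dx":0.002,"dy":0,"dz":0.01,"wx":0,"wy":0,"wz":0},{"gripper":-1,"dx":0.002,"dy":0,"dz":0.01,"wx":0,"wy":0,"wz":0}]' | grep -E 'pos|force'
```

```text
time_s: 17.55
ee_pos: [0.4607, -0.2273, 0.0822]
eef_rot: [[0.976, 0.0, -0.217], [0.001, -1.0, 0.002], [-0.217, -0.002, -0.976]]
contact_force: [0.5, -0.4, -0.3]
opening: 0.0238
grasp_force: 49.4
ee_pos: [0.4608, -0.2273, 0.0812]
contact_force: [0.2, -0.4, -1.6]
grasp_force: 49.4
ee_pos: [0.4607, -0.2273, 0.0802]
contact_force: [-1.0, -0.2, -0.9]
grasp_force: 49.4
```

```bash
python3 -m creep '[{"gripper":-1,"dx":0.002,"dy":0,"dz":0.01,"wx":0,"wy":0,"wz":0},{"gripper":-1,"dx":0.002,"dy":0,"dz":0.01,"wx":0,"wy":0,"wz":0}]' | grep -E 'pos|force'
python3 -m creep '[{"gripper":-1,"dx":0.002,"dy":0,"dz":0.01,"wx":0,"wy":0,"wz":0},{"gripper":-1,"dx":0.002,"dy":0,"dz":0.01,"wx":0,"wy":0,"wz":0}]' | grep -E 'pos|force'
```

```text
ee_pos: [0.4611, -0.2274, 0.0797]
contact_force: [0.2, 0.5, 4.0]
grasp_force: 50.0
ee_pos: [0.4615, -0.2275, 0.0796]
contact_force: [-0.6, 1.9, 12.4]
grasp_force: 50.9
```

```bash
python3 -m creep '[{"gripper":-1,"dx":0.001,"dy":0,"dz":0.005,"wx":0,"wy":0,"wz":0},{"gripper":-1,"dx":0.001,"dy":0,"dz":0.005,"wx":0,"wy":0,"wz":0},{"gripper":-1,"dx":0.001,"dy":0,"dz":0.005,"wx":0,"wy":0,"wz":0},{"gripper":-1,"dx":0.001,"dy":0,"dz":0.005,"wx":0,"wy":0,"wz":0},{"gripper":-1,"dx":0.001,"dy":0,"dz":0.005,"wx":0,"wy":0,"wz":0},{"gripper":-1,"dx":0.001,"dy":0,"dz":0.005,"wx":0,"wy":0,"wz":0}]' | grep -E 'pos|force'
```

```text
ee_pos: [0.4615, -0.2275, 0.0795]
contact_force: [-1.5, 2.9, 15.9]
grasp_force: 51.3
```

```bash
python3 -m creep '[{"gripper":-1,"dx":-0.003,"dy":0,"dz":-0.015,"wx":0,"wy":0,"wz":0},{"gripper":-1,"dx":-0.003,"dy":0,"dz":-0.015,"wx":0,"wy":0,"wz":0},{"gripper":-0.4,"dx":-0.003,"dy":0,"dz":-0.015,"wx":0,"wy":0,"wz":0},{"gripper":-0.2,"dx":-0.003,"dy":0,"dz":-0.015,"wx":0,"wy":0,"wz":0},{"gripper":0.1,"dx":-0.003,"dy":0,"dz":-0.015,"wx":0,"wy":0,"wz":0},{"gripper":0.1,"dx":-0.003,"dy":0,"dz":-0.015,"wx":0,"wy":0,"wz":0},{"gripper":0.1,"dx":-0.003,"dy":0,"dz":-0.015,"wx":0,"wy":0,"wz":0}]'
python3 -m creep '[{"gripper":0.1,"dx":-0.02,"dy":0,"dz":-0.1,"wx":0,"wy":0,"wz":0},{"gripper":0.1,"dx":-0.05,"dy":0,"dz":-0.22,"wx":0,"wy":0,"wz":0},{"gripper":0.1,"dx":-0.08,"dy":0,"dz":-0.36,"wx":0,"wy":0,"wz":0},{"gripper":0.1,"dx":-0.13,"dy":0,"dz":-0.6,"wx":0,"wy":0,"wz":0},{"gripper":0.1,"dx":-0.2,"dy":0,"dz":-0.9,"wx":0,"wy":0,"wz":0},{"gripper":0.1,"dx":-0.22,"dy":0,"dz":-0.98,"wx":0,"wy":0,"wz":0},{"gripper":0.1,"dx":-0.22,"dy":0,"dz":-0.98,"wx":0,"wy":0,"wz":0}]'
python3 - <<'E'
from h import *
im,w=cloud('wrist');b,ws=cloud('scene');np.save('scene9.npy',ws);np.save('w9.npy',w);cv2.imwrite('pics/w9.png',im)
o=np.zeros((384,790,3),np.uint8);o[:,:400]=im[:,60:460];o[:,405:790]=cv2.resize(b[70:310,140:381],(385,384));cv2.imwrite('pics/mix9.png',o)
hsv=cv2.cvtColor(im,cv2.COLOR_BGR2HSV)
wood=(hsv[...,0]>10)&(hsv[...,0]<25)&(hsv[...,1]>60)&(hsv[...,2]>110)&(w[...,2]>.017)&(w[...,2]<.035)
P=w[wood];print(len(P),np.percentile(P,[1,50,99],axis=0).round(4),cv2.minAreaRect(P[P[:,2]>.022][:,:2].astype(np.float32)))
pu=(hsv[...,0]>115)&(hsv[...,0]<155)&(hsv[...,1]>90)&(abs(w[...,2]-.008)<.008);P=w[pu];print(np.percentile(P,[.5,99.5],axis=0).round(4))
# bin bead & door
M=np.stack([ex,ey,[0,0,1]]);Q=(ws-O)@M.T
P=Q[(abs(Q[...,1]+.06)<.06)&(Q[...,0]<-.09)&(Q[...,0]>-.14)&(Q[...,2]>.09)&(Q[...,2]<.15)];print('bead',len(P),np.percentile(P,[5,50,95],axis=0).round(4) if len(P) else '')
P=ws[(abs(ws[...,2]-.22)<.006)&(ws[...,0]<.6)&(ws[...,1]>.18)&(ws[...,1]<.36)&(ws[...,0]>.35)];print('door top',len(P),cv2.fitLine(P[:,:2].astype(np.float32),cv2.DIST_HUBER,0,1e-4,1e-4).ravel())
E
```

```text
time_s: 19.3
ee_pos: [0.4606, -0.2272, 0.079]
eef_rot: [[0.976, 0.0, -0.217], [0.001, -1.0, 0.002], [-0.217, -0.002, -0.976]]
contact_force: [-0.5, 0.3, 0.2]
opening: 0.0469
grasp_force: 0.0
time_s: 19.88
ee_pos: [0.4621, -0.2278, 0.1833]
eef_rot: [[0.977, 0.001, -0.211], [0.001, -1.0, 0.001], [-0.211, -0.001, -0.977]]
contact_force: [0.3, 0.1, 0.3]
opening: 0.047
grasp_force: 0.0
713 [[ 0.0872 -0.2512  0.0176]
 [ 0.4598 -0.2363  0.0239]
 [ 0.5753 -0.0527  0.027 ]] ((0.32106268405914307, -0.17177891731262207), (0.054630979895591736, 0.5313367247581482), 68.01459503173828)
[[ 0.4237 -0.4009  0.0031]
 [ 0.5634 -0.182   0.0105]]
bead 209 [[-0.1113 -0.1131  0.091 ]
 [-0.1046 -0.062   0.102 ]
 [-0.0979 -0.0077  0.1109]]
door top 829 [ 0.9724213  -0.23323123  0.4933143   0.27119648]
```

View pics/mix9.png

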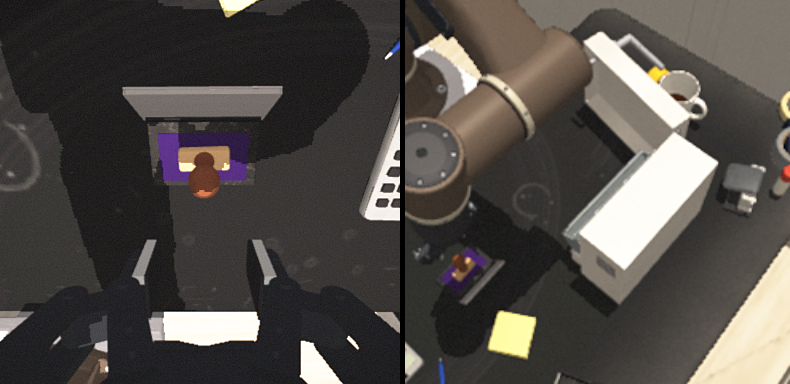

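The stamp stands upright and square in the middle of the pad. The door is open about 102°, the bin is tipped to its stop, and the gripper is clear.

```bash
python3 -c "
from plant import r
print(r.sign_off())"
```

```text
the job is handed in; nothing more can be done
None
```

The job is handed in. The door is open about 102° (its stop is at 115°), held there to stay clear of the mug and tape measure. The bin is tipped to its stop. The stamp was pressed at about 16 N and left standing upright, centred and square on the pad; the clock read just under 20 s of the 72 s allowed, and sign-off returned no verdict.

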